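# Photograph small panel paintings under the document camera

### The arm

A 6-joint arm with a two-finger parallel gripper is mounted at the origin on the work surface. World frame = base frame: x ahead of the robot, y to its left, z up, the work surface at z = 0. Lengths are in mm, angles in rad, forces in N, time in s.
With the tool pointing down it reaches from about 350 to 925 mm from the base axis. Payload 6.4 kg.
Tool frame: the origin (TCP) lies on the centre line of the jaws, within the pads' length; the fingertips stand 19 mm ahead of it and the grasp point (between the pads) is the TCP; z points along the fingers, x is the direction in which the jaws open and shut, and the axes are right-handed (so a half turn about z gives the same grasp; the last joint's range is limited). The gripper opens to 94 mm and grips with 3 to 60 N. Pads are 16 mm wide; open, the fingers measure 119 mm over their backs; the gripper's body (75 mm by 177 mm) begins 78 mm behind the grasp point.
Start: joints at [-1.463, 0.245, 1.558, -0, 1.339, -0.174], TCP at [180.76, -624.372, 224.455] pointing down, gripper open.
Joint ranges: [-3.13, 3.13], [-1.02, 2.26], [0.13, 2.54], [-0.95, 4.09], [0.21, 2.88], [-2.74, 2.74]. Speed limits (rad/s): [2.57, 2.57, 3.14, 3.14, 3.14, 3.14].

### API

Orientations are given as a rotation vector (axis times angle).
In Python, from station import env gives the robot as it stands.
- The arm moves only by the shell command python3 -m jog 'ROWS' [FORCE]. ROWS is a JSON object of lists of equal length, an entry for each row: "dp": the shift along the tool's x, y, z in mm, a list of three; "turn": the turn, a rotation vector about the tool's x, y, z in units of 8 degrees (1.0 is 8 degrees), a list of three; "gripper": the finger opening in mm, from 0 to 94. A call has 1 to 20 rows; each row is the pose to reach, as a shift and turn from the pose commanded when the call began, along the tool's axes at that moment; what a row does not reach only later rows make up. A row lasts 1/10 s, in which the tool goes at most 50 mm and 8.59 degrees, less where a joint would pass 70% of its speed; a pose out of reach is approached as far as the arm can. A call with a gripper value outside its range is refused whole. The fingers move at their own pace and stop on an object; FORCE is the grip in N (left out, the last holds). Time passes only in rows, so rows that repeat a pose let the fingers close. It gives the time, the measured TCP pose, the force and the opening at its end, in the units of the state.
- env.state(): the state, without advancing time (a new reading comes with each control period).
- env.read_camera(name): name is "side" or "top" or "wrist"; returns a dict with "color" (480x640x3 uint8, blue, green, red), "fx", "fy", "cx", "cy" (pixels), "rvec" (rotation vector, rad) and "tvec" (3), from world to camera coordinates, as OpenCV has them. Camera axes: x right, y down, z forward; pixel columns grow to the right and rows downward; lengths in mm; the calibration is good to about 2 mm. The wrist camera is an equidistant fisheye: a pixel r from the principal point sees the ray r / f radians off the axis. A picture is of the moment at which its call begins. There is no depth.
- env.close_job(): hands the job in, once; it reports no verdict.
The state is a dict: "t": time; "joint_positions": joint angles; "joint_velocities": joint speeds; "joint_torque": joint torques, N m; "tcp_pos": TCP position; "ee_rot": TCP orientation; "ft_force": force on the tool from outside, world axes, zero at the start; "wrist_torque": the same for the moment, N m; "gripper_width": finger opening in mm.
Only numpy, scipy, OpenCV 4.12 (cv2) and the standard library are available. Lean on these libraries where they do the work, as an engineer would, in place of code of your own. Each camera call takes 0.05 s, during which the arm holds its last target.

### The job

Photograph the small panel paintings lying on the table: swing the camera arm well clear of the grey card, then slide every painting and the grey-scale target onto the card, side by side with a short end flush and square against the stop rail and the target at the end of the card farthest from the camera stand. The paint is flaking, so keep paintings and target flat on the table and slide them, never lifting or tipping them, and handle them gently, with only the lightest grip. When the row is complete swing the camera back so that its lens is over the middle of the card, press the shutter button fully down, and leave everything so, with the jars and tools where they stood.

Things in the scene. Friction and masses are not known exactly. Their poses are not given: they have to be found in the camera images.
- card: dark grey card fixed flush on the white table, x -65 to +60 mm, y -200 to +200 mm from its origin at its middle; x points to the rail, y along it, away from the camera stand. Fixed aluminium stop rail along the far side: near face at x = +60 mm, 420 mm long, 12 mm high (22 mm at its back). Holds the target and three paintings with 30 mm finger gaps
- panel_a: small oil painting on an oak panel, 84 x 64 mm and 12 mm thick, about 70 g, lying face up (earth-coloured picture on top, bare oak edges). Origin at the centre of its underside, x along its 84 mm length, y along its 64 mm width, z up. May be absent
- panel_b: small oil painting on an oak panel, 84 x 64 mm and 12 mm thick, about 70 g, lying face up (earth-coloured picture on top, bare oak edges). Origin at the centre of its underside, x along its 84 mm length, y along its 64 mm width, z up. May be absent
- panel_c: small oil painting on an oak panel, 76 x 60 mm and 12 mm thick, about 70 g, lying face up (earth-coloured picture on top, bare oak edges). Origin at the centre of its underside, x along its 76 mm length, y along its 60 mm width, z up. May be absent
- panel_d: small oil painting on an oak panel, 76 x 60 mm and 12 mm thick, about 70 g, lying face up (earth-coloured picture on top, bare oak edges). Origin at the centre of its underside, x along its 76 mm length, y along its 60 mm width, z up. May be absent
- target: grey-scale target: flat black plate 90 x 46 mm, 10 mm thick, about 70 g, with a row of grey patches from white to black and a ruler edge on top. Origin at the centre of its underside, x along its 90 mm length, y along its 46 mm width, z up
- cam_pivot (a point): pivot of the camera arm, 252 mm above the table on the axis of the fixed camera stand (column 28 mm thick, foot 110 mm square and 16 mm high); the hub is 46 mm wide, its top at 275 mm
- cam_grip (a point): middle of the camera arm's bar, 110 mm from the pivot: level aluminium bar 18 mm wide, 22 mm high (241 to 263 mm above the table). It turns about the vertical axis through cam_pivot with light friction (2 N here), stays where left, and can be pushed or pinched from above. Clockwise seen from above (towards +x) clears the card. x points along the arm to the camera
- cam_lens (a point): front of the camera lens, looking down, 398 mm from the pivot along the arm and 207 mm above the table; the black camera body above it is 62 x 70 mm and reaches to 267 mm. It can be brought right over the middle of the card (within 5 mm)
- shutter (a joint): shutter release: travel of the button, 0 up to 0.006 m fully down; it springs back, 4 N when fully down
- shutter_top (a point): centre of the top of the shutter button (up), a black round button 28 mm across in a round grey housing 44 mm across fixed to the table; pressed straight down
- jar: open glass jar, 54 mm across, 70 mm high, origin at the centre of its underside; leave alone
- amber_jar: closed amber glass jar with a white cap, 72 mm across, 115 mm high, origin at the centre of its underside; leave alone
- pan_lid: round steel lid with a small knob, 82 mm across, 26 mm high, origin at the centre of its underside; leave alone
- brush: flat varnish brush lying on the table, 190 mm long along its x, 42 mm wide and 20 mm high; leave alone
- palette_knife: palette knife lying flat, 190 mm long along its x, about 25 mm wide and 20 mm high; leave alone
- beaker: open steel beaker, 68 mm across, 80 mm high, origin at the centre of its underside; leave alone
- cap: black bottle cap, 38 mm across, 14 mm high, origin at the centre of its underside; leave alone

How it is judged:
By the outcome, as a careful person would: the job done as asked, in the order asked, and still so for the second after the job is handed in, with the robot touching nothing.
Of panel_a, panel_b, panel_c, panel_d only 2 to 3 are there at a start; the rules pass over those that are not, and their reading is None.
At some moment in a run one of panel_a, panel_b, panel_c, panel_d, target may be knocked a few centimetres aside while the robot is not near it.
Once in a run the grip may slacken for a moment while it holds something.
It also fails if it takes over 210 s, if anything falls off the work surface, if the arm or the gripper's body presses on something with over 40 N, if the wrist force passes 120 N, or if a joint passes its speed limit or range.

## Working session

There is one attempt and no reset: what is moved stays moved. The work goes in short steps, Python scripts to look and compute and a shell command to move; the robot and the scene stay as the last step left them, time stands still between calls to the robot, and variables do not carry over. Pictures are saved under pics/ and viewed, and the job is handed in when it is done.

```bash
ls; mkdir -p pics; cat > h.py <<'E'
import numpy as np, cv2
from station import env
def shot(name,fn):
    c=env.read_camera(name); cv2.imwrite('pics/'+fn+'.png',c['color']); 
    np.savez('pics/'+fn+'.npz',**{k:np.array(v) for k,v in c.items()}); return c
def load(fn): 
    d=np.load('pics/'+fn+'.npz'); return {k:d[k] for k in d.files}
def ray(c,u,v,fish=False):
    R=cv2.Rodrigues(np.array(c['rvec'],float))[0]; t=np.array(c['tvec'],float).reshape(3)
    x=(u-c['cx'])/c['fx']; y=(v-c['cy'])/c['fy']
    if fish:
        r=np.hypot(x,y); d=np.array([x/r*np.sin(r),y/r*np.sin(r),np.cos(r)]) if r>1e-9 else np.array([0,0,1.])
    else: d=np.array([x,y,1.])
    d=R.T@d; return -R.T@t, d/np.linalg.norm(d)
def onz(c,u,v,z,fish=False):
    o,d=ray(c,u,v,fish); return o+d*(z-o[2])/d[2]
def tri(c1,p1,c2,p2,f1=False,f2=False):
    o1,d1=ray(c1,*p1,f1);o2,d2=ray(c2,*p2,f2)
    A=np.stack([d1,-d2],1); s=np.linalg.lstsq(A,o2-o1,rcond=None)[0]
    a=o1+d1*s[0];b=o2+d2*s[1]; return (a+b)/2,np.linalg.norm(a-b)
E
python3 - <<'E'
from h import *
for n in ['side','top','wrist']:
    c=shot(n,n+'0'); o,d=ray(c,320,240,n=='wrist'); print(n,o.round(0),d.round(2),c['fx'],c['cx'],c['cy'])
print(env.state())
E
```

```text
pics
side [-128.  644.  778.] [ 0.63 -0.55 -0.55] 555.6012590133126 322.9510056706246 242.73684789926895
top [ 433.   15. 1123.] [ 0.13 -0.04 -0.99] 433.5395201147993 309.770160491415 235.18697865711934
wrist [ 253. -602.  384.] [-0.24 -0.08 -0.97] 371.64829954431775 316.9366832395949 243.0067452650428
{'t': 0.15, 'joint_positions': array([-1.46306962e+00,  2.45692630e-01,  1.55872431e+00, -1.27124313e-05,
        1.33869535e+00, -1.74106346e-01]), 'joint_velocities': array([-0.00011588,  0.00087709, -0.00314098,  0.00018092, -0.00135025,
       -0.00029623]), 'joint_torque': array([ 2.33221053e-04, -4.16266787e+01, -3.14981890e+01,  6.85746060e-02,
        3.15975817e-02, -8.55052963e-05]), 'tcp_pos': array([ 180.72721524, -623.91874789,  223.57873931]), 'ee_rot': array([-2.51054680e+00,  1.88675353e+00,  1.64456186e-03]), 'ft_force': array([ 0.40501441, -0.49901695,  0.3808148 ]), 'wrist_torque': array([-0.03506616,  0.04613342, -0.00062613]), 'gripper_width': 93.84426579863738}
```

View pics/top0.png

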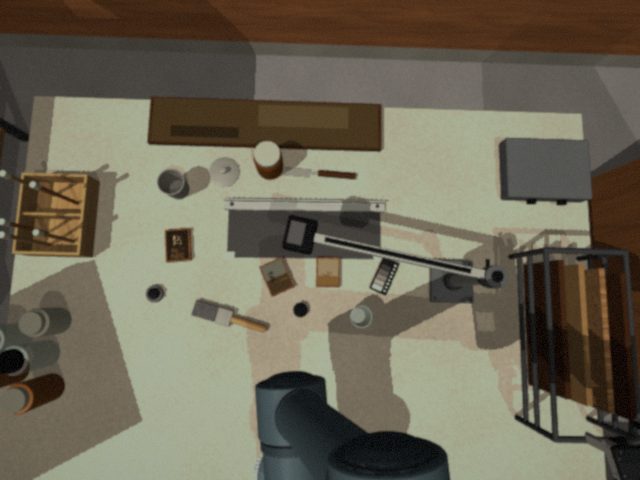

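View pics/side0.png

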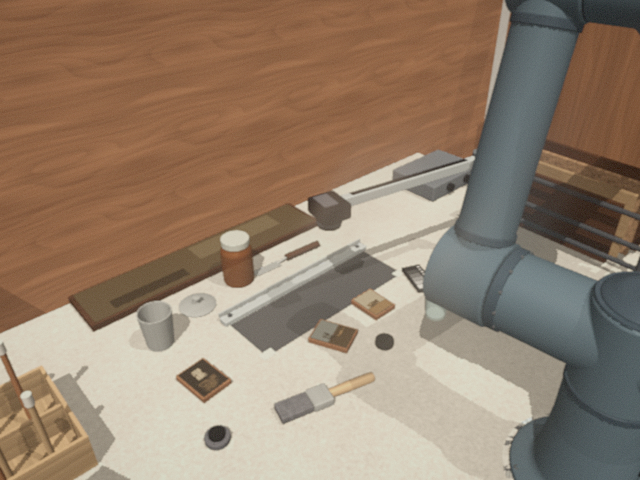

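View pics/wrist0.png

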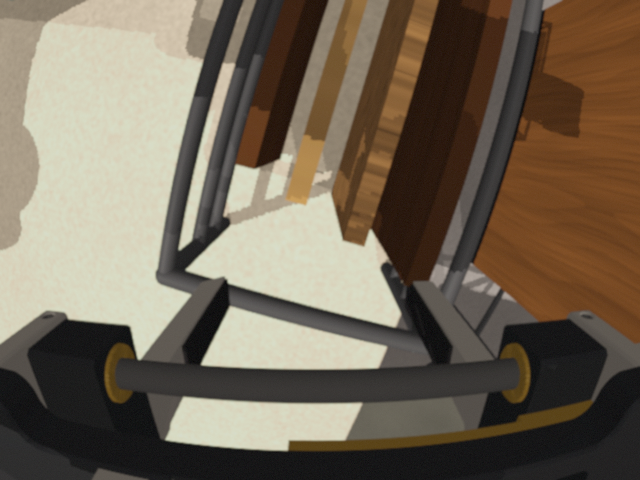

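```bash
python3 - <<'E'
from h import *
c=load('top0')
for fn,box in [('top0',(130,130,530,340)),('side0',(150,180,480,460))]:
    im=load(fn)['color'][box[1]:box[3],box[0]:box[2]]
    s=min(800/im.shape[1],600/im.shape[0]); print(fn,s,box)
    cv2.imwrite('pics/z_'+fn+'.png',cv2.resize(im,None,fx=s,fy=s,interpolation=cv2.INTER_CUBIC))
E
```

```text
top0 2.0 (130, 130, 530, 340)
side0 2.142857142857143 (150, 180, 480, 460)
```

View pics/z_top0.png

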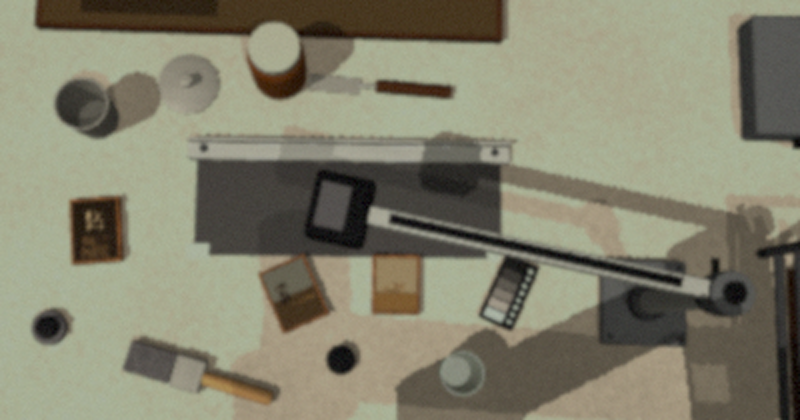

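View pics/z_side0.png

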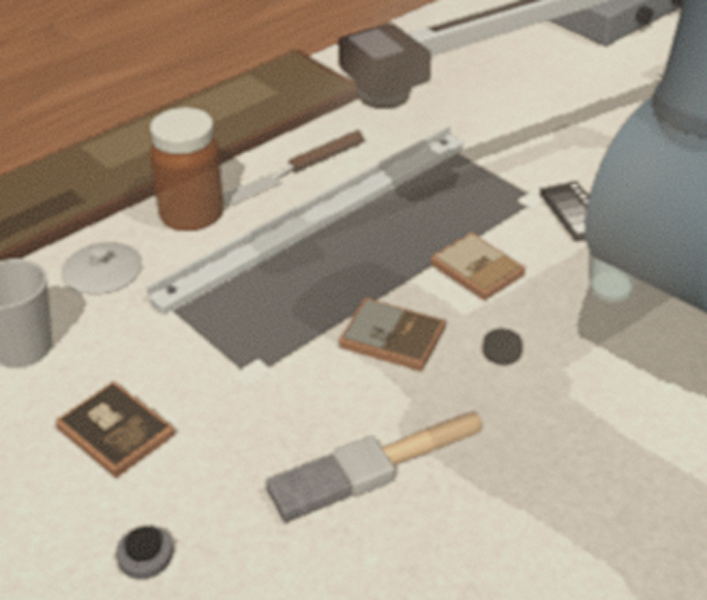

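```bash
cat > m0.py <<'E'
from h import *
c=load('top0');s=load('side0')
T=lambda x,y:(130+x/2,130+y/2)
S=lambda x,y:(150+x*330/707,180+y*280/600)
pts={'shutter':((48,325),(146,543)),'cap':((342,358),(502,344)),'rail screwL':((203,147),(170,289)),'rail screwR':((495,152),(445,142)),
'pm TL':((260,272),(368,299)),'pm TR':((305,254),(446,320)),'pm BR':((330,312),(420,366)),'pm BL':((285,331),(341,345)),
'pr TL':((374,254),(468,233)),'pr TR':((422,254),(524,270)),'pr BR':((420,313),(487,296)),'pr BL':((373,313),(433,261)),
'pl TL':((70,199),(58,423)),'pl TR':((122,196),(115,383)),'pl BR':((124,260),(174,431)),'pl BL':((74,265),(117,472)),
'camtop corner':((320,172),(340,38)),'jarcap':((275,46),(183,130)),'card near':((195,243),(242,366)),'card farR':((500,165),(465,148)),
'card nearR':((486,255),(526,207))}
for k,(a,b) in pts.items():
    p,e=tri(c,T(*a),s,S(*b)); print(k,p.round(0),'err',e.round(1), 'top@12',onz(c,*T(*a),12).round(0)[:2])
for n,p,z in [('tgt T',(512,256),10),('tgt R',(537,265),10),('tgt B',(506,327),10),('tgt L',(481,318),10),('hub',(735,291),275),('bar end',(372,218),263),('barend2',(706,285),263),('lens',(340,209),267),('jar',(463,372),70)]:
    print(n,onz(c,*T(*p),z).round(0))
E
python3 m0.py
```

```text
shutter [433. 382.  14.] err 2.0 top@12 [433. 383.]
cap [402.  12.   7.] err 0.9 top@12 [401.  12.]
rail screwL [668. 200.  14.] err 0.9 top@12 [668. 200.]
rail screwR [ 672. -181.   12.] err 0.9 top@12 [ 673. -181.]
pm TL [496. 108.  60.] err 20.8 top@12 [507. 120.]
pm TR [503.  39.  -5.] err 78.1 top@12 [532.  63.]
pm BR [468.  37. -53.] err 22.4 top@12 [459.  29.]
pm BL [458. 112.  28.] err 74.2 top@12 [433.  85.]
pr TL [518. -35.  48.] err 34.1 top@12 [534. -26.]
pr TR [ 518. -110.  -40.] err 56.7 top@12 [536. -87.]
pr BR [476. -77. -34.] err 39.2 top@12 [460. -86.]
pr BL [476.  -6.  50.] err 52.1 top@12 [459. -26.]
pl TL [595. 368.   7.] err 2.5 top@12 [595. 367.]
pl TR [602. 304.   5.] err 2.2 top@12 [600. 301.]
pl BR [519. 296.   5.] err 2.5 top@12 [518. 293.]
pl BL [511. 358.   9.] err 1.8 top@12 [510. 356.]
camtop corner [593.  40. 263.] err 0.3 top@12 [639.  47.]
jarcap [775. 103. 106.] err 2.2 top@12 [807. 112.]
card near [543. 206.   5.] err 1.6 top@12 [542. 204.]
card farR [ 653. -191.    9.] err 7.3 top@12 [ 656. -188.]
card nearR [ 538. -173.   -3.] err 0.8 top@12 [ 537. -170.]
tgt T [ 537. -204.   10.]
tgt R [ 526. -236.   10.]
tgt B [ 446. -196.   10.]
tgt L [ 456. -164.   10.]
hub [ 484. -372.  275.]
bar end [548. -14. 263.]
barend2 [ 489. -349.  263.]
lens [555.  19. 267.]
jar [ 390. -133.   70.]
```

```bash
cat >> h.py <<'E'
def R0(): 
    return cv2.Rodrigues(np.array(env.state()['ee_rot'],float))[0]
def plan(target=None,yawdir=None):
    """target world mm; yawdir: world angle (deg) wanted for tool x axis (mod 180). prints dp and turn in tool axes (z down)"""
    st=env.state(); R=R0(); p=np.array(st['tcp_pos'])
    a=np.degrees(np.arctan2(R[1,0],R[0,0]))
    print('t',round(st['t'],2),'tcp',p.round(1),'toolx angle',a.round(2),'tilt',np.degrees(np.arccos(-R[2,2])).round(2),'F',np.array(st['ft_force']).round(1),'w',round(st['gripper_width'],1),'j6',np.round(st['joint_positions'],2))
    if target is not None: print('dp',(R.T@(np.array(target)-p)).round(1))
    if yawdir is not None:
        d=(yawdir-a+90)%180-90; print('turn z', (-d/8).round(3),'alt',(-(d-np.sign(d)*180)/8).round(3))
E
python3 - <<'E'
from h import *
print(R0().round(3))
th=np.arctan2(71,391); print(np.degrees(th))
plan([484+110*np.sin(th),-372+110*np.cos(th),380],-np.degrees(th))
E
```

```text
[[ 0.278 -0.961 -0.   ]
 [-0.961 -0.278  0.002]
 [-0.001 -0.    -1.   ]]
10.291950727477357
t 0.15 tcp [ 180.7 -623.9  223.6] toolx angle -73.85 tilt 0.09 F [ 0.4 -0.5  0.4] w 93.8 j6 [-1.46  0.25  1.56 -0.    1.34 -0.17]
dp [-256.4 -410.4 -155.9]
turn z -7.945 alt 14.555
```

```bash
python3 -m jog '{"dp":[[0,0,-60],[0,0,-120],[0,0,-160],[0,0,-160],[-50,-80,-160],[-80,-130,-160],[-110,-180,-160],[-140,-230,-160],[-175,-280,-160],[-210,-330,-160],[-240,-380,-160],[-256,-410,-160],[-256,-410,-160],[-256,-410,-160],[-256,-410,-160],[-256,-410,-160]],"turn":[[0,0,0],[0,0,0],[0,0,0],[0,0,0],[0,0,-1],[0,0,-2],[0,0,-3],[0,0,-4],[0,0,-5],[0,0,-6],[0,0,-7],[0,0,-7.94],[0,0,-7.94],[0,0,-7.94],[0,0,-7.94],[0,0,-7.94]],"gripper":[60,60,60,60,60,60,60,60,60,60,60,60,60,60,60,60]}' 3
python3 - <<'E'
from h import *
plan([504,-264,250],-10.3)
shot('wrist','w1');shot('top','top1')
E
```

```text
t: 1.75
tcp_pos: [503.3, -264.1, 383.4]
ee_rot: [-3.129, 0.281, 0.003]
ft_force: [1.0, 0.3, -0.3]
gripper_width: 60.0
t 1.75 tcp [ 503.3 -264.1  383.4] toolx angle -10.26 tilt 0.1 F [ 1.   0.3 -0.3] w 60.0 j6 [-0.68 -0.03  1.57 -0.    1.6  -0.5 ]
dp [  0.9  -0.2 133.4]
turn z 0.005 alt -22.495
```

View pics/w1.png

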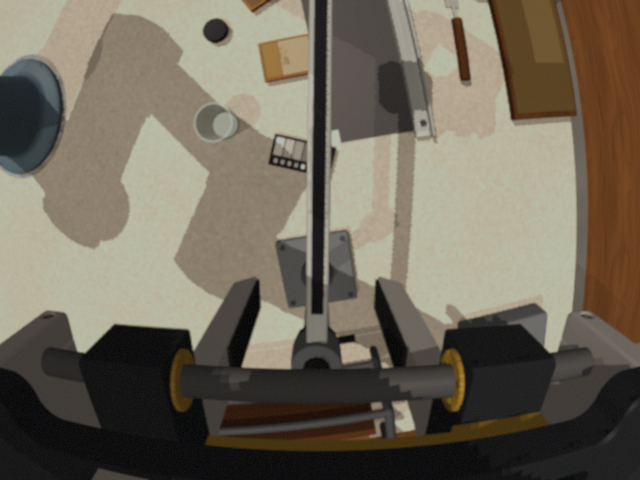

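View pics/top1.png

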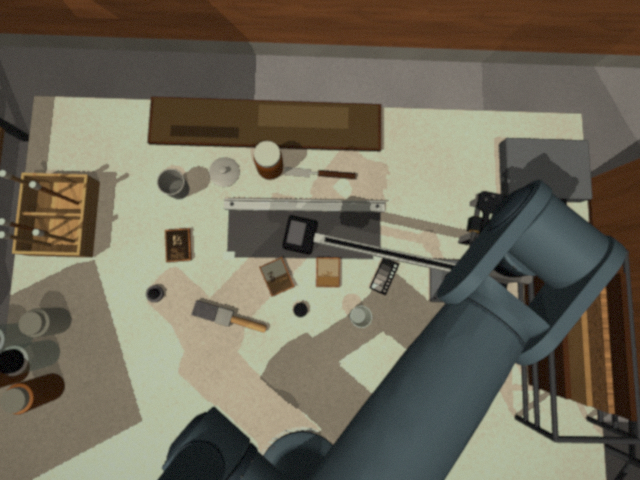

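```bash
python3 -m jog '{"dp":[[1,0,40],[1,0,80],[1,0,110],[1,0,125],[1,0,132],[1,0,132],[1,0,132],[1,0,132],[1,0,132],[1,0,132],[1,0,132]],"turn":[[0,0,0],[0,0,0],[0,0,0],[0,0,0],[0,0,0],[0,0,0],[0,0,0],[0,0,0],[0,0,0],[0,0,0],[0,0,0]],"gripper":[60,60,60,60,60,60,26,26,26,26,26]}' 3
python3 - <<'E'
from h import *
plan(None,None)
R=R0();p=np.array(env.state()['tcp_pos'])
pv=np.array([484,-372,p[2]])
for th in np.arange(15,81,5):
    q=pv+110*np.array([np.sin(np.radians(th)),np.cos(np.radians(th)),0])
    print(th,(R.T@(q-p)).round(1),'turn',round((th-10.3)/8,2))
E
```

```text
t: 2.95
tcp_pos: [504.5, -264.7, 252.8]
ee_rot: [3.129, -0.283, 0.001]
ft_force: [0.1, -0.7, 0.8]
gripper_width: 26.4
t 2.95 tcp [ 504.5 -264.7  252.8] toolx angle -10.33 tilt 0.03 F [ 0.1 -0.7  0.8] w 26.4 j6 [-0.68  0.03  1.74 -0.    1.37 -0.5 ]
15 [ 8.  -0.4  0. ] turn 0.59
20 [17.5  0.8  0. ] turn 1.21
25 [26.9  2.9  0. ] turn 1.84
30 [36.1  5.7  0. ] turn 2.46
35 [45.   9.3  0. ] turn 3.09
40 [53.5 13.7  0. ] turn 3.71
45 [61.6 18.8  0. ] turn 4.34
50 [69.3 24.6  0. ] turn 4.96
55 [76.4 31.1  0. ] turn 5.59
60 [82.9 38.1  0.1] turn 6.21
65 [88.8 45.7  0.1] turn 6.84
70 [94.  53.7  0.1] turn 7.46
75 [98.5 62.2  0.1] turn 8.09
80 [1.022e+02 7.110e+01 1.000e-01] turn 8.71
```

```bash
python3 -m jog '{"dp":[[4,-0.4,0],[8,-0.4,0],[12.5,0.2,0],[17.5,0.8,0],[22.2,1.8,0],[26.9,2.9,0],[31.5,4.3,0],[36.1,5.7,0],[40.5,7.5,0],[45,9.3,0],[49,11.5,0],[53.5,13.7,0],[57.5,16.2,0],[61.6,18.8,0],[65.5,21.7,0],[69.3,24.6,0],[69.3,24.6,0],[69.3,24.6,0]],"turn":[[0,0,0.3],[0,0,0.59],[0,0,0.9],[0,0,1.21],[0,0,1.52],[0,0,1.84],[0,0,2.15],[0,0,2.46],[0,0,2.78],[0,0,3.09],[0,0,3.4],[0,0,3.71],[0,0,4.02],[0,0,4.34],[0,0,4.65],[0,0,4.96],[0,0,4.96],[0,0,4.96]],"gripper":[26,26,26,26,26,26,26,26,26,26,26,26,26,26,26,26,26,26]}' 3
python3 - <<'E'
from h import *
plan(None,None)
shot('wrist','w2')
R=R0();p=np.array(env.state()['tcp_pos'])
pv=np.array([484,-372,p[2]])
for th in np.arange(55,91,5):
    q=pv+110*np.array([np.sin(np.radians(th)),np.cos(np.radians(th)),0])
    print(th,(R.T@(q-p)).round(1),'turn',round((th-50)/8,2))
E
```

```text
t: 4.75
tcp_pos: [568.2, -301.2, 252.4]
ee_rot: [-2.848, 1.327, -0.0]
ft_force: [-0.5, -0.5, 0.5]
gripper_width: 25.9
t 4.75 tcp [ 568.2 -301.2  252.4] toolx angle -49.96 tilt 0.01 F [-0.5 -0.5  0.5] w 25.9 j6 [-0.66  0.21  1.55  0.    1.38  0.21]
55 [9.8 0.4 0. ] turn 0.62
60 [19.3  1.7  0. ] turn 1.25
65 [28.7  3.8  0. ] turn 1.88
70 [37.8  6.7  0. ] turn 2.5
75 [46.7 10.4 -0. ] turn 3.12
80 [55.2 14.8 -0. ] turn 3.75
85 [63.3 19.9 -0. ] turn 4.38
90 [70.9 25.8 -0. ] turn 5.0
```

View pics/w2.png

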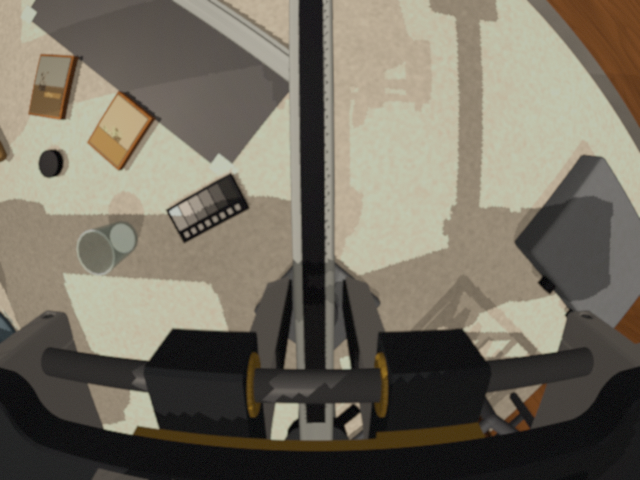

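```bash
python3 -m jog '{"dp":[[5,0.2,0],[9.8,0.4,0],[14.5,1,0],[19.3,1.7,0],[24,2.7,0],[28.7,3.8,0],[33.2,5.2,0],[37.8,6.7,0],[42.2,8.5,0],[46.7,10.4,0],[51,12.5,0],[51,12.5,0],[51,12.5,0]],"turn":[[0,0,0.31],[0,0,0.62],[0,0,0.94],[0,0,1.25],[0,0,1.56],[0,0,1.88],[0,0,2.19],[0,0,2.5],[0,0,2.81],[0,0,3.12],[0,0,3.44],[0,0,3.44],[0,0,3.44]],"gripper":[26,26,26,26,26,26,26,26,26,26,26,26,26]}' 3
python3 -m jog '{"dp":[[0,0,0],[0,0,0],[0,0,0],[0,0,-40],[0,0,-80],[0,0,-120],[0,0,-120]],"turn":[[0,0,0],[0,0,0],[0,0,0],[0,0,0],[0,0,0],[0,0,0],[0,0,0]],"gripper":[60,60,60,60,60,60,60]}' 3
python3 - <<'E'
from h import *
plan(None,None)
shot('side','side3');shot('top','top3')
E
```

```text
t: 6.1
tcp_pos: [591.3, -348.2, 252.4]
ee_rot: [-2.451, 1.966, -0.0]
ft_force: [-0.4, 0.0, 0.8]
gripper_width: 25.9
t: 6.8
tcp_pos: [593.0, -349.6, 381.0]
ee_rot: [2.45, -1.967, 0.021]
ft_force: [-0.2, -0.7, 0.8]
gripper_width: 59.9
t 6.8 tcp [ 593.  -349.6  381. ] toolx angle -77.52 tilt 0.75 F [-0.2 -0.7  0.8] w 59.9 j6 [-0.7   0.25  1.27  0.    1.61  0.66]
```

View pics/top3.png

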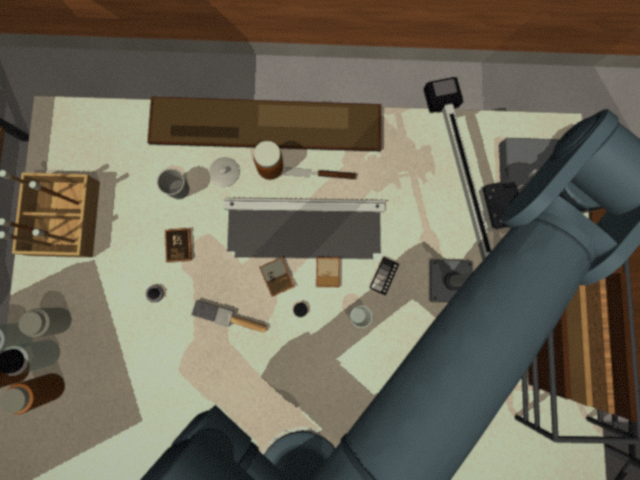

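View pics/side3.png

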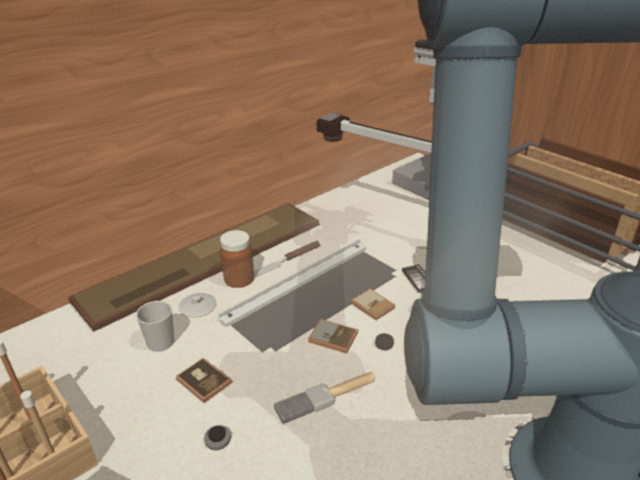

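```bash
python3 - <<'E'
from h import *
plan([491,-200,230],63.5)
E
```

```text
t 6.9 tcp [ 591.6 -348.5  373.7] toolx angle -77.52 tilt 0.14 F [-0.3  0.8 -0.2] w 59.8 j6 [-0.7   0.25  1.28 -0.    1.61  0.66]
dp [-167.    66.3  143.2]
turn z 4.872 alt -17.628
```

```bash
python3 -m jog '{"dp":[[-40,16,0],[-80,32,0],[-120,48,20],[-150,60,50],[-167,66,80],[-167,66,110],[-167,66,135],[-167,66,143],[-167,66,143],[-167,66,143]],"turn":[[0,0,0.5],[0,0,1.2],[0,0,2],[0,0,3],[0,0,4],[0,0,4.87],[0,0,4.87],[0,0,4.87],[0,0,4.87],[0,0,4.87]],"gripper":[70,70,70,70,70,70,70,70,70,70]}' 3
python3 - <<'E'
from h import *
plan([491,-200,230],63.5)
shot('wrist','w4');shot('top','top4')
E
```

```text
t: 7.9
tcp_pos: [491.1, -199.8, 230.0]
ee_rot: [-1.653, 2.671, -0.001]
ft_force: [-0.2, -0.4, -0.2]
gripper_width: 70.6
t 7.9 tcp [ 491.1 -199.8  230. ] toolx angle -116.49 tilt 0.03 F [-0.2 -0.4 -0.2] w 70.6 j6 [-0.6  -0.04  1.86  0.    1.33  1.43]
dp [0.2 0.  0. ]
turn z 0.001 alt -22.499
```

View pics/w4.png

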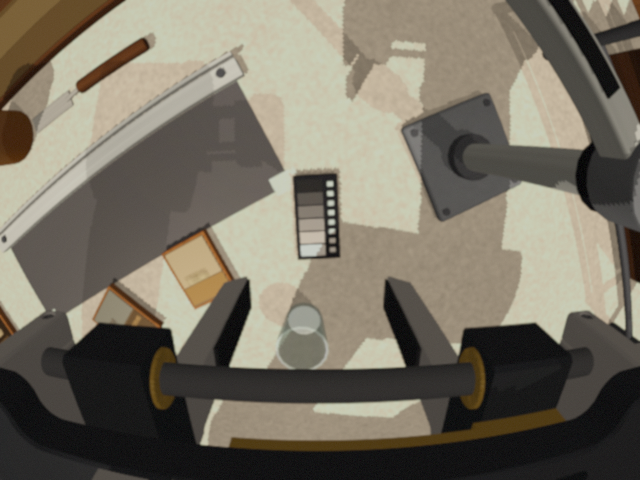

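```bash
python3 - <<'E'
from h import *
w=load('w4')
im=w['color'][20:330,0:360]
cv2.imwrite('pics/z_w4.png',cv2.resize(im,None,fx=1.9,fy=1.9,interpolation=cv2.INTER_CUBIC))
t=load('top4')['color'][170:300,210:410]; cv2.imwrite('pics/z_top4.png',cv2.resize(t,None,fx=4,fy=4,interpolation=cv2.INTER_CUBIC))
E
```

```text
(no output)
```

View pics/z_w4.png

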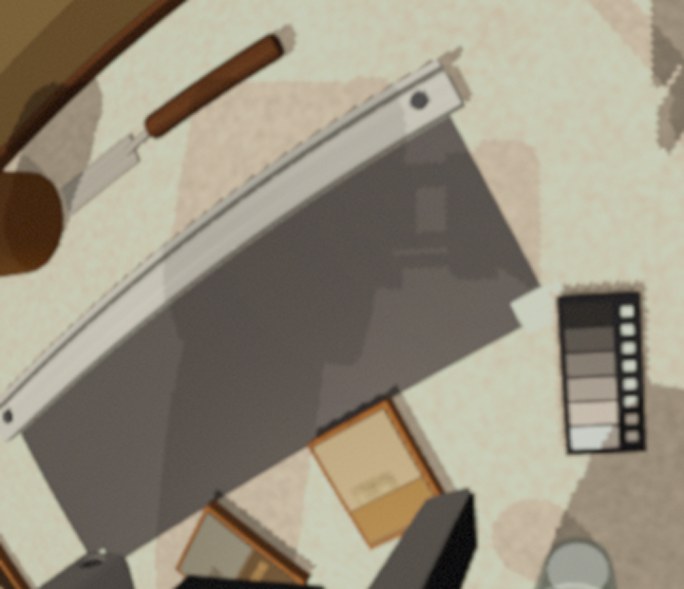

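View pics/z_top4.png

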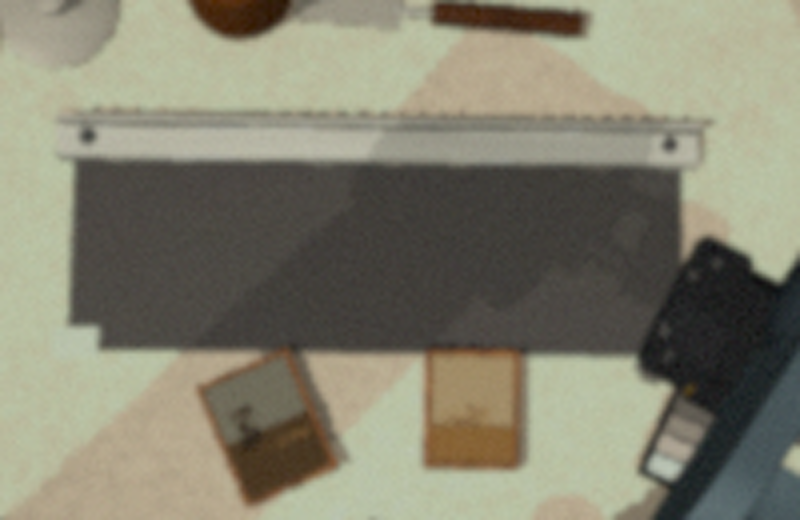

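```bash
python3 - <<'E'
from h import *
t=load('top4');w=load('w4')
T=lambda x,y:(210+x/4,170+y/4)
W=lambda x,y:(x/1.9,20+y/1.9)
print('TOP z0')
for n,p in dict(farL=(75,158),farR=(680,166),nearL=(100,349),nearR=(640,353),L2=(70,325),R2=(684,300)).items(): print(n,onz(t,*T(*p),0).round(1))
print('railtop z12 L,R ends', onz(t,*T(57,157),12).round(1),onz(t,*T(704,168),12).round(1))
print('WRIST')
for n,p in dict(farR=(455,118),far2=(300,210),far3=(160,308),far4=(60,395),farL=(22,432),nearR=(540,288),near1=(520,327),near2=(300,448),near3=(130,555),leftn=(88,552)).items(): print(n,onz(w,*W(*p),0,True).round(1))
print('target z10')
cs=[(557,297),(641,291),(645,450),(567,454)]
q=np.array([onz(w,*W(*p),10,True) for p in cs]);print(q.round(1),q.mean(0).round(1)); d=np.diff(np.vstack([q,q[:1]]),axis=0); print(np.linalg.norm(d,axis=1).round(1),np.degrees(np.arctan2(d[:,1],d[:,0])).round(1))
for nm,cs in dict(pr=[(428,349),(522,350),(518,466),(425,466)],pm=[(199,388),(288,350),(338,463),(248,503)]).items():
    q=np.array([onz(t,*T(*p),12) for p in cs]);print(nm,q.mean(0).round(1)); d=np.diff(np.vstack([q,q[:1]]),axis=0); print(np.linalg.norm(d,axis=1).round(1),np.degrees(np.arctan2(d[:,1],d[:,0])).round(1))
# heights by two views
print('pr heights', tri(t,T(428,349),w,W(311,443),False,True),tri(t,T(522,350),w,W(388,402),False,True))
t0=load('top0')
for a,b in [((512,256),(641,291)),((537,265),(557,297)),((506,327),(567,454)),((481,318),(645,450))]:
    print('tgt h',tri(t0,(130+a[0]/2,130+a[1]/2),w,W(*b),False,True))
E
```

```text
TOP z0
farL [654.2 208.8   0. ]
farR [ 660.6 -189.9    0. ]
nearL [529.  186.3   0. ]
nearR [ 535.9 -164.1    0. ]
L2 [544.  206.4   0. ]
R2 [ 571.4 -192.8    0. ]
railtop z12 L,R ends [652.2 218.4  12. ] [ 657.3 -203.5   12. ]
WRIST
farR [ 657.3 -191.8    0. ]
far2 [657.8 -87.    0. ]
far3 [658.6  31.    0. ]
far4 [655.9 148.6   0. ]
farL [654.1 206.6   0. ]
nearR [ 549.5 -190.3    0. ]
near1 [ 535.2 -170.3    0. ]
near2 [534.2 -12.8   0. ]
near3 [530.2 166.2   0. ]
leftn [548.9 206.6   0. ]
target z10
[[ 541.2 -197.4   10. ]
 [ 523.9 -239.3   10. ]
 [ 442.5 -202.3   10. ]
 [ 460.2 -161.8   10. ]] [ 492.  -200.2   10. ]
[45.3 89.4 44.1 88.5] [-112.5  155.6   66.5  -23.7]
pr [496.9 -55.4  12. ]
[60.5 74.2 59.3 74.7] [-89.1 178.9  91.5  -0.2]
pm [481.9  75.2  12. ]
[61.6 79.  62.2 79.5] [ -65.2 -154.3  115.3   25.3]
pr heights (array([534.03925088, -25.68846797,   7.89088034]), np.float64(0.029227452278152963)) (array([534.01011237, -85.85058122,  15.36102251]), np.float64(0.6917060667274512))
tgt h (array([ 530.47143222, -228.05104089,  -49.19142388]), np.float64(34.131255964362474))
tgt h (array([ 531.92806503, -210.97750323,   98.45203172]), np.float64(28.81747968882536))
tgt h (array([ 457.95558802, -178.69114591,   52.76927909]), np.float64(31.797688864891384))
tgt h (array([ 445.49723017, -184.73183241,  -19.72807935]), np.float64(38.43059237731788))
```

```bash
python3 -m jog '{"dp":[[0,0,40],[0,0,80],[0,0,120],[0,0,160],[0,0,185],[0,0,198],[0,0,205],[0,0,208],[0,0,208],[0,0,208]],"turn":[[0,0,-0.3],[0,0,-0.3],[0,0,-0.3],[0,0,-0.3],[0,0,-0.3],[0,0,-0.3],[0,0,-0.3],[0,0,-0.3],[0,0,-0.3],[0,0,-0.3]],"gripper":[66,66,66,66,66,66,66,66,66,66]}' 3
python3 - <<'E'
from h import *
plan([492,-200,22],66)
shot('wrist','w5')
E
```

```text
t: 9.0
tcp_pos: [491.8, -200.2, 22.8]
ee_rot: [-1.708, 2.635, -0.004]
ft_force: [-0.0, -0.5, 0.3]
gripper_width: 65.9
t 9.0 tcp [ 491.8 -200.2   22.8] toolx angle -114.09 tilt 0.15 F [-0.  -0.5  0.3] w 65.9 j6 [-0.6   0.25  1.97  0.    0.92  1.39]
dp [-0.2 -0.1  0.8]
turn z -0.011 alt 22.489
```

View pics/w5.png

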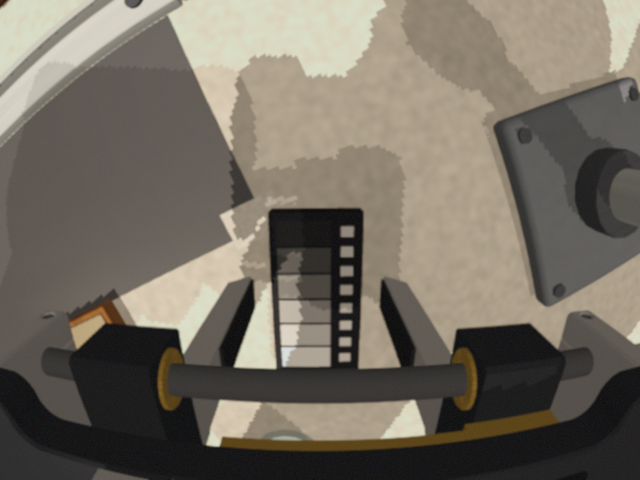

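```bash
python3 -m jog '{"dp":[[0,0,1],[0,0,1],[0,0,1],[0,0,1],[0,0,1],[0,0,1],[0,0,1]],"turn":[[0,0,0],[0,0,0],[0,0,0],[0,0,0],[0,0,0],[0,0,0],[0,0,0]],"gripper":[58,52,47,43,40,40,40]}' 3
python3 - <<'E'
from h import *
plan([600,-200,22],-89.3)
E
```

```text
t: 9.75
tcp_pos: [490.9, -199.6, 20.6]
ee_rot: [-1.709, 2.636, -0.0]
ft_force: [-0.8, 0.8, 1.2]
gripper_width: 46.0
t 9.75 tcp [ 490.9 -199.6   20.6] toolx angle -114.1 tilt 0.0 F [-0.8  0.8  1.2] w 46.0 j6 [-0.6   0.26  1.97  0.    0.92  1.39]
dp [-44.1 -99.8  -1.4]
turn z -3.099 alt 19.401
```

```bash
python3 -m jog '{"dp":[[-2,-4,0],[-5,-11,0],[-8,-18,0],[-11,-26,0],[-15,-34,0],[-18,-42,0],[-22,-50,0],[-25,-58,0],[-29,-66,0],[-32,-74,0],[-36,-82,0],[-39,-89,0],[-42,-95,0],[-44,-99,0],[-44,-99,0],[-44,-99,0]],"turn":[[0,0,0],[0,0,-0.2],[0,0,-0.4],[0,0,-0.7],[0,0,-1],[0,0,-1.3],[0,0,-1.6],[0,0,-1.9],[0,0,-2.2],[0,0,-2.5],[0,0,-2.7],[0,0,-2.9],[0,0,-3],[0,0,-3.1],[0,0,-3.1],[0,0,-3.1]],"gripper":[40,40,40,40,40,40,40,40,40,40,40,40,40,40,40,40]}' 3
python3 - <<'E'
from h import *
c=np.array([597,8.5]);g=0.012
f=lambda x,y:[c[0]+x-g*y,c[1]+g*x+y,21]
print(f(15,165))
plan(f(0,165),-89.3)
shot('wrist','w6')
E
```

```text
t: 11.35
tcp_pos: [599.3, -199.8, 20.4]
ee_rot: [-2.235, 2.208, -0.001]
ft_force: [0.2, -0.4, 0.6]
gripper_width: 45.6
[np.float64(610.02), np.float64(173.68), 21]
t 11.35 tcp [ 599.3 -199.8   20.4] toolx angle -89.3 tilt 0.03 F [ 0.2 -0.4  0.6] w 45.6 j6 [-0.5   0.45  1.7   0.    0.99  1.06]
dp [-3.733e+02 -3.000e-01 -6.000e-01]
turn z 0.0 alt -22.5
```

View pics/w6.png

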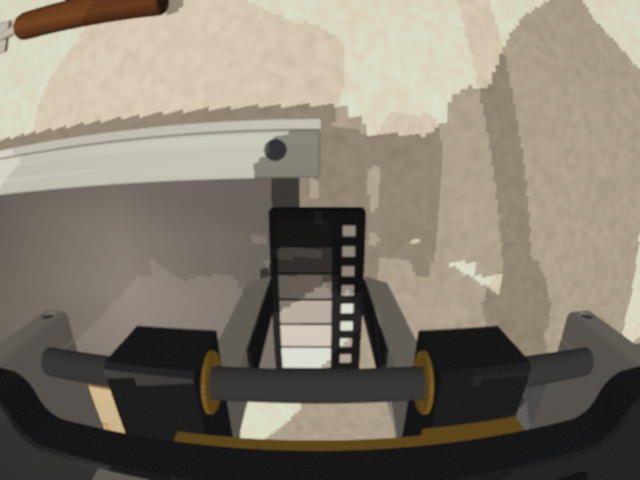

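```bash
python3 -m jog '{"dp":[[-4,0,0],[-10,0,0],[-20,0,0],[-31,0,0],[-42,0,0],[-53,0,0],[-64,0,0],[-75,0,0],[-86,0,0],[-97,0,0],[-108,0,0],[-119,0,0],[-130,0,0],[-141,0,0],[-152,0,0],[-163,0,0],[-174,0,0],[-185,0,0],[-193,0,0],[-196,0,0]],"turn":[[0,0,0],[0,0,0],[0,0,0],[0,0,0],[0,0,0],[0,0,0],[0,0,0],[0,0,0],[0,0,0],[0,0,0],[0,0,0],[0,0,0],[0,0,0],[0,0,0],[0,0,0],[0,0,0],[0,0,0],[0,0,0],[0,0,0],[0,0,0]],"gripper":[40,40,40,40,40,40,40,40,40,40,40,40,40,40,40,40,40,40,40,40]}' 3
python3 - <<'E'
from h import *
c=np.array([597,8.5]);g=0.012
f=lambda x,y:[c[0]+x-g*y,c[1]+g*x+y,21]
plan(f(0,165),-89.3)
shot('wrist','w7')
E
```

```text
t: 13.4
tcp_pos: [596.7, -2.9, 20.4]
ee_rot: [2.236, -2.207, -0.0]
ft_force: [-0.2, -0.5, -0.7]
gripper_width: 45.8
t 13.4 tcp [596.7  -2.9  20.4] toolx angle -89.24 tilt 0.01 F [-0.2 -0.5 -0.7] w 45.8 j6 [-0.19  0.39  1.8   0.    0.96  1.36]
dp [-176.4   -0.7   -0.6]
turn z 0.007 alt -22.493
```

View pics/w7.png

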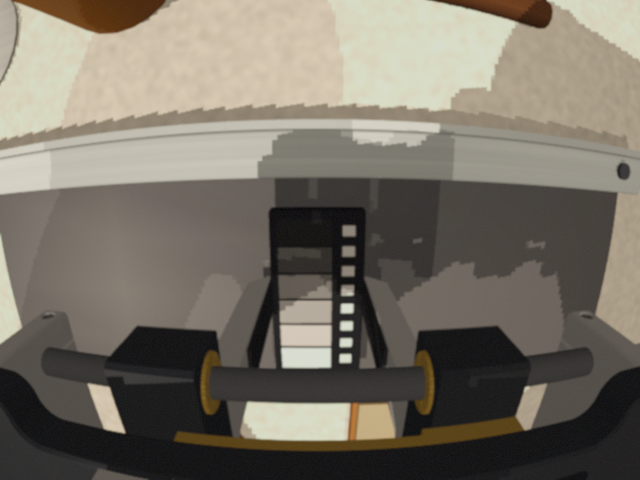

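```bash
python3 -m jog '{"dp":[[-4,0,0],[-10,0,0],[-20,0,0],[-31,0,0],[-42,0,0],[-53,0,0],[-64,0,0],[-75,0,0],[-86,0,0],[-97,0,0],[-108,0,0],[-119,0,0],[-130,0,0],[-141,0,0],[-152,0,0],[-162,0,0],[-170,0,0],[-175,0,0],[-176,0,0],[-176,0,0]],"turn":[[0,0,0],[0,0,0],[0,0,0],[0,0,0],[0,0,0],[0,0,0],[0,0,0],[0,0,0],[0,0,0],[0,0,0],[0,0,0],[0,0,0],[0,0,0],[0,0,0],[0,0,0],[0,0,0],[0,0,0],[0,0,0],[0,0,0],[0,0,0]],"gripper":[40,40,40,40,40,40,40,40,40,40,40,40,40,40,40,40,40,40,40,40]}' 3
python3 - <<'E'
from h import *
c=np.array([597,8.5]);g=0.012
f=lambda x,y:[c[0]+x-g*y,c[1]+g*x+y,21]
plan(f(15,165),-89.3)
w=shot('wrist','w8')
cv2.imwrite('pics/z8.png',cv2.resize(w['color'][100:420,180:460],None,fx=1.8,fy=1.8,interpolation=cv2.INTER_CUBIC))
E
```

```text
t: 15.45
tcp_pos: [594.6, 172.2, 20.4]
ee_rot: [2.235, -2.208, 0.0]
ft_force: [1.1, -0.2, -1.8]
gripper_width: 46.0
t 15.45 tcp [594.6 172.2  20.4] toolx angle -89.29 tilt 0.01 F [ 1.1 -0.2 -1.8] w 46.0 j6 [ 0.1   0.43  1.74 -0.    0.98  1.66]
dp [ -1.3 -15.4  -0.6]
turn z 0.001 alt -22.499
```

View pics/z8.png

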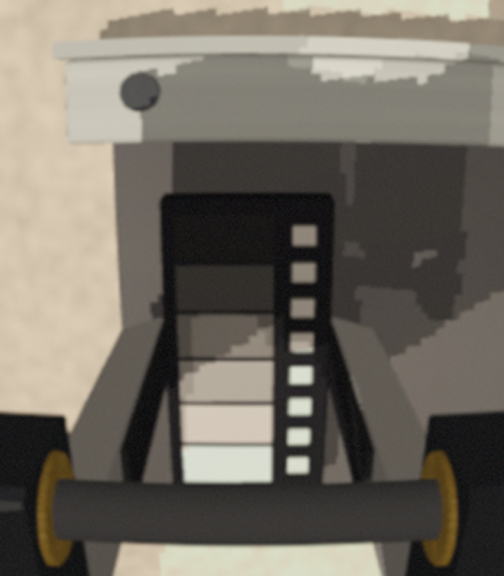

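```bash
python3 - <<'E'
from h import *
w=load('w8')
print(onz(w,317.8,209.4,10,True),onz(w,318.9,179.4,12,True),onz(w,318.9,180,0,True))
print(onz(w,180+70/1.8,100+142/1.8,12,True),onz(w,180+480/1.8,100+146/1.8,12,True))
E
```

```text
[640.30512999 172.91372608  10.        ] [654.56188156 172.5874155   12.        ] [653.1581504  172.48750257   0.        ]
[654.97817004 219.07715264  12.        ] [655.65349936 111.97132758  12.        ]
```

```bash
python3 -m jog '{"dp":[[0,-2,0],[0,-4,0],[0,-7,0],[0,-9,0],[0,-11,0],[0,-12,0],[0,-13,0],[0,-13.5,0],[0,-14,0],[0,-14.5,0],[0,-15,0],[0,-15.5,0],[0,-16,0],[0,-16.5,0],[0,-16.5,0]],"turn":[[0,0,0],[0,0,0],[0,0,0],[0,0,0],[0,0,0],[0,0,0],[0,0,0],[0,0,0],[0,0,0],[0,0,0],[0,0,0],[0,0,0],[0,0,0],[0,0,0],[0,0,0]],"gripper":[40,40,40,40,40,40,40,40,40,40,40,40,40,40,40]}' 3
python3 - <<'E'
from h import *
plan()
w=shot('wrist','w9')
cv2.imwrite('pics/z9.png',cv2.resize(w['color'][100:420,180:460],None,fx=1.8,fy=1.8,interpolation=cv2.INTER_CUBIC))
E
```

```text
t: 17.0
tcp_pos: [610.4, 172.4, 20.1]
ee_rot: [2.234, -2.207, -0.002]
ft_force: [-4.0, -0.2, 1.4]
gripper_width: 46.0
t 17.0 tcp [610.4 172.4  20.1] toolx angle -89.29 tilt 0.1 F [-4.  -0.2  1.4] w 46.0 j6 [0.1  0.46 1.69 0.   0.99 1.66]
```

View pics/z9.png

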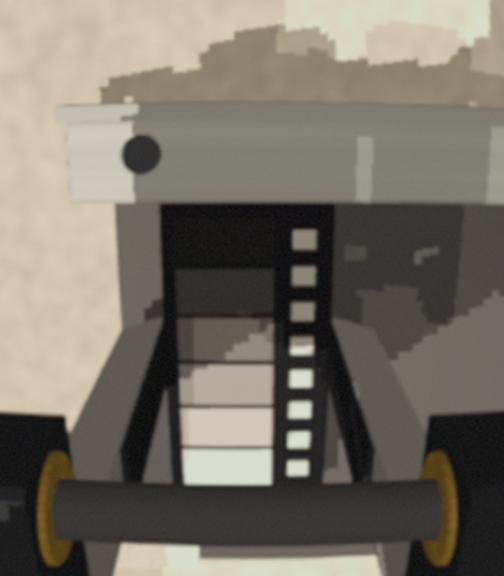

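```bash
python3 -m jog '{"dp":[[0,0.5,0],[0,1,0],[0,1,0],[0,1,0],[0,1,-5],[0,1,-25],[0,1,-60],[0,1,-100],[0,1,-130],[0,1,-130]],"turn":[[0,0,0],[0,0,0],[0,0,0],[0,0,0],[0,0,0],[0,0,0],[0,0,0],[0,0,0],[0,0,0],[0,0,0]],"gripper":[50,56,62,66,68,70,74,80,80,80]}' 3
python3 - <<'E'
from h import *
plan([497,-55,150],-89.3)
w=shot('wrist','w10')
E
```

```text
t: 18.05
tcp_pos: [613.7, 172.8, 156.9]
ee_rot: [-2.229, 2.202, -0.011]
ft_force: [0.7, -0.5, 0.8]
gripper_width: 80.2
t 18.05 tcp [613.7 172.8 156.9] toolx angle -89.29 tilt 0.64 F [ 0.7 -0.5  0.8] w 80.2 j6 [0.1  0.28 1.65 0.   1.21 1.66]
dp [226.3 119.6   5.3]
turn z 0.002 alt -22.498
```

View pics/w10.png

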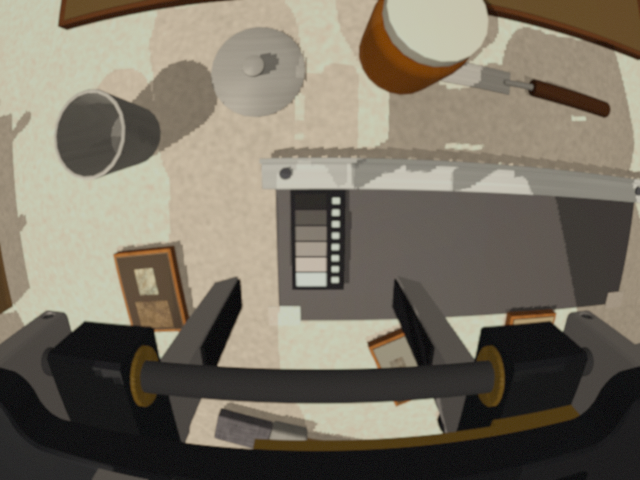

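```bash
python3 -m jog '{"dp":[[30,16,0],[70,38,0],[115,62,0],[160,86,0],[200,107,0],[220,117,0],[226,119,0],[226,119,0],[226,119,0]],"turn":[[0,0,0],[0,0,0],[0,0,0],[0,0,0],[0,0,0],[0,0,0],[0,0,0],[0,0,0],[0,0,0]],"gripper":[80,80,80,80,80,80,80,80,80]}' 3
python3 - <<'E'
from h import *
plan([497,-55,21],-89.3)
w=shot('wrist','w11'); shot('top','top11')
E
```

```text
t: 19.0
tcp_pos: [494.0, -54.2, 149.9]
ee_rot: [2.236, -2.207, -0.002]
ft_force: [0.5, -0.7, -0.0]
gripper_width: 80.4
t 19.0 tcp [494.  -54.2 149.9] toolx angle -89.25 tilt 0.06 F [ 0.5 -0.7 -0. ] w 80.4 j6 [-0.34 -0.03  2.    0.    1.17  1.22]
dp [  0.9  -3.1 128.9]
turn z 0.006 alt -22.494
```

View pics/w11.png

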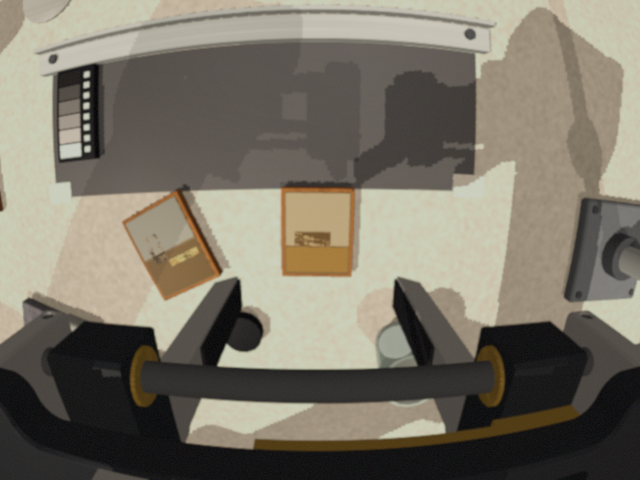

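View pics/top11.png

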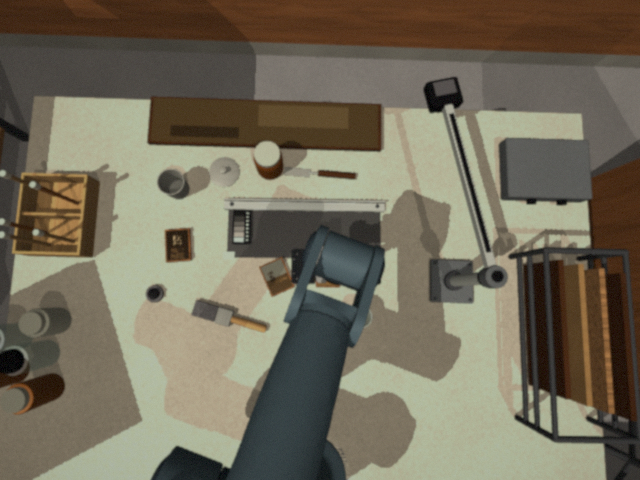

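```bash
cat >> h.py <<'E'
def quad(c,cs,z,fish=True):
    q=np.array([onz(c,*p,z,fish) for p in cs]); d=np.diff(np.vstack([q,q[:1]]),axis=0)
    print('ctr',q.mean(0).round(1),'len',np.linalg.norm(d,axis=1).round(1),'ang',np.degrees(np.arctan2(d[:,1],d[:,0])).round(1)); return q
E
python3 - <<'E'
from h import *
w=load('w11');t=load('top4')
T=lambda x,y:(210+x/4,170+y/4)
quad(w,[(282,187),(354,187),(352,276),(282,275)],12)
quad(w,[(124,221),(181,191),(220,270),(166,299)],12)
for a,b in [((199,388),(124,221)),((288,350),(181,191)),((338,463),(220,270)),((248,503),(166,299)),((428,349),(282,187)),((425,466),(282,275))]:
    p,e=tri(t,T(*a),w,b,False,True);print(p.round(1),e.round(1))
E
```

```text
ctr [498.  -54.1  12. ] len [58.2 76.2 60.  75.3] ang [ -89.3 -179.2   89.8   -0.6]
ctr [484.5  74.4  12. ] len [64.1 76.1 63.1 81.6] ang [ -66.5 -155.9  118.6   25. ]
[505.9 121.1   9.4] 2.4
[531.7  64.9   2.5] 0.6
[460.3  31.2   4.7] 2.6
[432.8  86.4  10.5] 0.1
[534.5 -25.1   6.6] 1.5
[459.2 -24.7   9.8] 1.5
```

```bash
python3 -m jog '{"dp":[[0,-4,40],[0,-4,80],[0,-4,105],[0,-4,118],[0,-4,125],[0,-4,129],[0,-4,129],[0,-4,129],[0,-4,129],[0,-4,129],[0,-4,129],[0,-4,129],[0,-4,129],[0,-4,129],[0,-4,129]],"turn":[[0,0,0],[0,0,0],[0,0,0],[0,0,0],[0,0,0],[0,0,0],[0,0,0],[0,0,0],[0,0,0],[0,0,0],[0,0,0],[0,0,0],[0,0,0],[0,0,0],[0,0,0]],"gripper":[80,80,80,80,80,80,80,75,70,66,62,59,56,54,54]}' 3
python3 - <<'E'
from h import *
plan([595,-103,21],-89.3)
w=shot('wrist','w12')
E
```

```text
t: 20.6
tcp_pos: [498.0, -55.0, 21.7]
ee_rot: [-2.235, 2.208, -0.0]
ft_force: [0.1, 0.8, 3.7]
gripper_width: 59.7
t 20.6 tcp [498.  -55.   21.7] toolx angle -89.3 tilt 0.01 F [0.1 0.8 3.7] w 59.7 j6 [-0.34  0.19  2.04  0.    0.91  1.22]
dp [ 49.2 -96.4   0.7]
turn z 0.0 alt -22.5
```

View pics/w12.png

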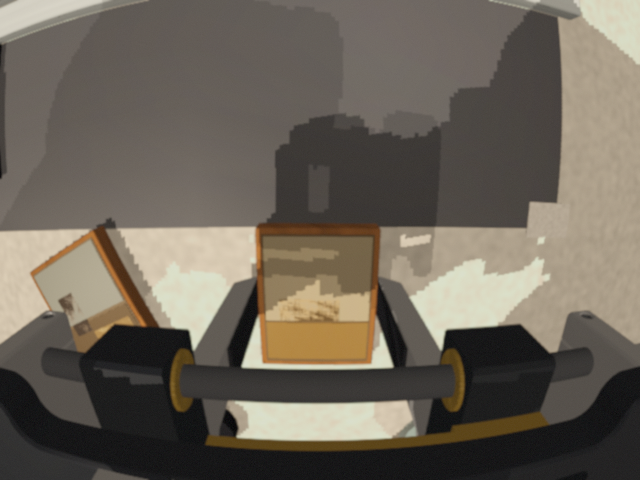

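```bash
python3 -m jog '{"dp":[[0,-1,0],[1,-3,0],[4,-8,0],[8,-15,0],[12,-23,0],[16,-31,0],[20,-39,0],[24,-47,0],[28,-55,0],[32,-63,0],[36,-71,0],[40,-79,0],[44,-86,0],[47,-92,0],[49,-95,0],[49,-96,0],[49,-96,0]],"turn":[[0,0,0],[0,0,0],[0,0,0],[0,0,0],[0,0,0],[0,0,0],[0,0,0],[0,0,0],[0,0,0],[0,0,0],[0,0,0],[0,0,0],[0,0,0],[0,0,0],[0,0,0],[0,0,0],[0,0,0]],"gripper":[54,54,54,54,54,54,54,54,54,54,54,54,54,54,54,54,54]}' 3
python3 - <<'E'
from h import *
c=np.array([597,8.5]);g=0.012
f=lambda x,y:[c[0]+x-g*y,c[1]+g*x+y,21]
plan(f(22,-112),-89.3)
w=shot('wrist','w13')
E
```

```text
t: 22.35
tcp_pos: [594.4, -102.8, 21.4]
ee_rot: [2.235, -2.208, -0.0]
ft_force: [-0.4, 0.3, -1.5]
gripper_width: 59.7
t 22.35 tcp [ 594.4 -102.8   21.4] toolx angle -89.29 tilt 0.02 F [-0.4  0.3 -1.5] w 59.7 j6 [-0.36  0.4   1.78  0.    0.97  1.2 ]
dp [  0.8 -25.9   0.4]
turn z 0.001 alt -22.499
```

View pics/w13.png

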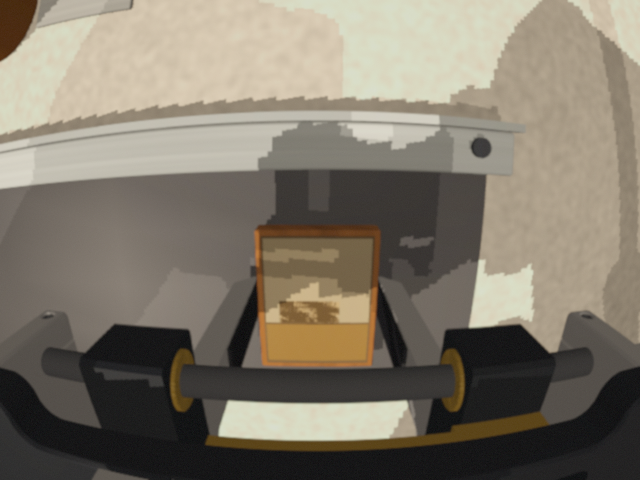

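```bash
python3 - <<'E'
from h import *
w=load('w13')
print(onz(w,317,227.5,12,True),onz(w,317,171,12,True))
E
```

```text
[ 631.65861702 -101.73344948   12.        ] [ 658.11815124 -101.43605738   12.        ]
```

Gap about 26 mm; slide to the rail with about 2 mm overdrive.

```bash
python3 -m jog '{"dp":[[0,-2,0],[0,-5,0],[0,-9,0],[0,-13,0],[0,-17,0],[0,-20,0],[0,-22,0],[0,-24,0],[0,-25,0],[0,-25.5,0],[0,-26,0],[0,-26.5,0],[0,-27,0],[0,-27.5,0],[0,-28,0],[0,-28.5,0],[0,-28.5,0]],"turn":[[0,0,0],[0,0,0],[0,0,0],[0,0,0],[0,0,0],[0,0,0],[0,0,0],[0,0,0],[0,0,0],[0,0,0],[0,0,0],[0,0,0],[0,0,0],[0,0,0],[0,0,0],[0,0,0],[0,0,0]],"gripper":[54,54,54,54,54,54,54,54,54,54,54,54,54,54,54,54,54]}' 3
python3 - <<'E'
from h import *
plan()
w=shot('wrist','w14')
cv2.imwrite('pics/z14.png',cv2.resize(w['color'][100:420,180:460],None,fx=1.8,fy=1.8,interpolation=cv2.INTER_CUBIC))
E
```

```text
t: 24.1
tcp_pos: [622.4, -102.6, 21.3]
ee_rot: [2.235, -2.207, -0.002]
ft_force: [-2.7, -1.9, 0.3]
gripper_width: 60.2
t 24.1 tcp [ 622.4 -102.6   21.3] toolx angle -89.28 tilt 0.09 F [-2.7 -1.9  0.3] w 60.2 j6 [-0.34  0.45  1.7  -0.    0.99  1.22]
```

View pics/z14.png

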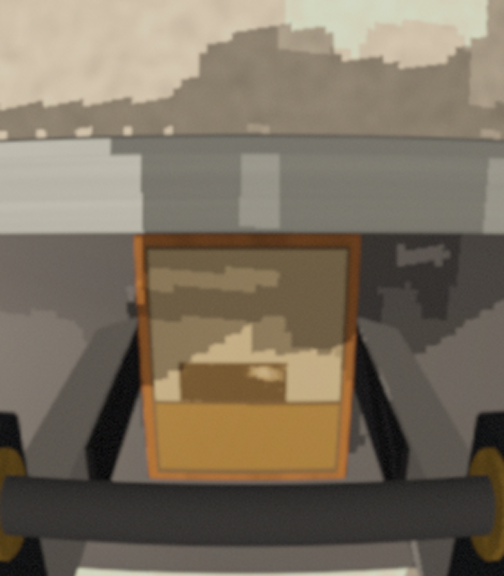

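```bash
python3 -m jog '{"dp":[[0,0.5,0],[0,1,0],[0,1,0],[0,1,0],[0,1,-5],[0,1,-25],[0,1,-60],[0,1,-100],[0,1,-130],[0,1,-130]],"turn":[[0,0,0],[0,0,0],[0,0,0],[0,0,0],[0,0,0],[0,0,0],[0,0,0],[0,0,0],[0,0,0],[0,0,0]],"gripper":[64,70,76,80,82,84,84,84,84,84]}' 3
python3 - <<'E'
from h import *
plan([484.5,74.5,150],-65.3)
E
```

```text
t: 25.15
tcp_pos: [625.3, -103.6, 157.8]
ee_rot: [-2.232, 2.204, -0.015]
ft_force: [0.3, 0.4, 0.9]
gripper_width: 83.7
t 25.15 tcp [ 625.3 -103.6  157.8] toolx angle -89.29 tilt 0.63 F [0.3 0.4 0.9] w 83.7 j6 [-0.34  0.27  1.66  0.    1.21  1.22]
dp [-179.8  138.7    5.7]
turn z -2.998 alt 19.502
```

```bash
python3 -m jog '{"dp":[[-30,23,0],[-70,54,0],[-110,85,0],[-145,112,0],[-170,131,0],[-180,139,0],[-180,139,0],[-180,139,0]],"turn":[[0,0,-0.5],[0,0,-1],[0,0,-1.7],[0,0,-2.4],[0,0,-3],[0,0,-3],[0,0,-3],[0,0,-3]],"gripper":[84,84,84,84,84,84,84,84]}' 3
python3 - <<'E'
from h import *
plan([484.5,74.5,21],-65.3)
w=shot('wrist','w15')
E
```

```text
t: 25.95
tcp_pos: [481.5, 75.1, 151.4]
ee_rot: [2.644, -1.697, 0.001]
ft_force: [0.8, 0.3, -0.1]
gripper_width: 83.9
t 25.95 tcp [481.5  75.1 151.4] toolx angle -65.37 tilt 0.03 F [ 0.8  0.3 -0.1] w 83.9 j6 [-0.08 -0.06  2.03 -0.    1.18  1.06]
dp [  1.8  -2.5 130.4]
turn z -0.009 alt 22.491
```

View pics/w15.png

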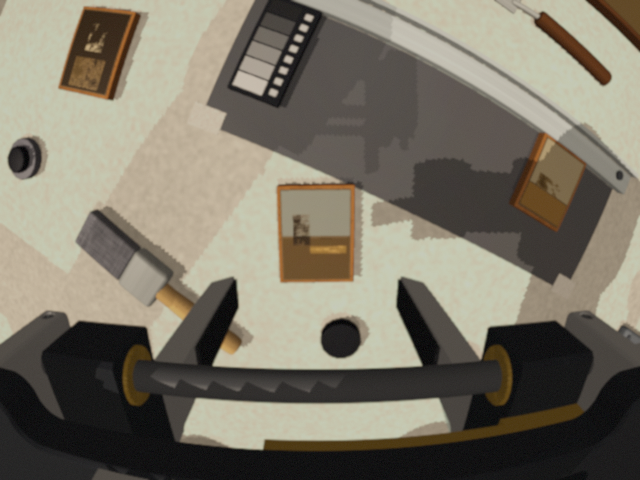

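```bash
python3 - <<'E'
from h import *
w=load('w15')
q=quad(w,[(278,185),(355,185),(353,281),(280,282)],12)
R=R0(); p=np.array([484.5,74.5,12])
for n,u in dict(brushend=(238,345),brush2=(208,320),cap=(340,338),captop=(340,320)).items():
    x=onz(w,*u,10,True); print(n,x.round(0),'tool rel panel',(R.T@(x-q.mean(0))).round(1))
E
```

```text
ctr [483.   76.6  12. ] len [62.5 82.9 63.3 83.8] ang [ -65.5 -155.2  115.4   24.3]
brushend [354. 100.  10.] tool rel panel [-74.7 108.    1.9]
brush2 [366. 135.  10.] tool rel panel [-101.5   82.     1.9]
cap [402.  16.  10.] tool rel panel [21.7 99.   2. ]
captop [419.  24.  10.] tool rel panel [21.2 80.   2. ]
```

```bash
python3 -m jog '{"dp":[[-1,-2,40],[-1,-2,80],[-1,-2,105],[-1,-2,118],[-1,-2,126],[-1,-2,130],[-1,-2,130],[-1,-2,130],[-1,-2,130],[-1,-2,130],[-1,-2,130],[-1,-2,130],[-1,-2,130],[-1,-2,130]],"turn":[[0,0,0],[0,0,0],[0,0,0],[0,0,0],[0,0,0],[0,0,0],[0,0,0],[0,0,0],[0,0,0],[0,0,0],[0,0,0],[0,0,0],[0,0,0],[0,0,0]],"gripper":[84,84,84,84,84,84,84,79,74,70,66,62,58,58]}' 3
python3 - <<'E'
from h import *
c=np.array([597,8.5]);g=0.012
f=lambda x,y:[c[0]+x-g*y,c[1]+g*x+y,21]
plan(f(-5,-18),-89.3)
w=shot('wrist','w16')
E
```

```text
t: 27.4
tcp_pos: [482.4, 77.5, 21.7]
ee_rot: [-2.645, 1.695, -0.001]
ft_force: [-0.5, -0.3, 2.8]
gripper_width: 64.0
t 27.4 tcp [482.4  77.5  21.7] toolx angle -65.29 tilt 0.02 F [-0.5 -0.3  2.8] w 64.0 j6 [-0.07  0.17  2.07 -0.    0.9   1.07]
dp [125.  -63.4   0.8]
turn z 3.002 alt -19.498
```

View pics/w16.png

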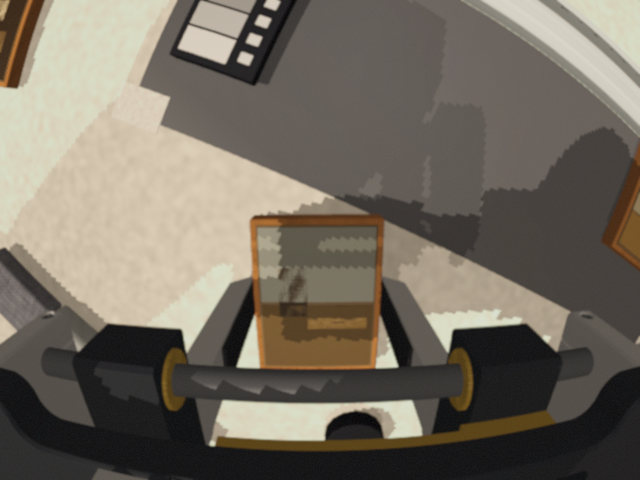

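```bash
python3 -m jog '{"dp":[[2,-1,0],[6,-3,0],[12,-6,0],[20,-10,0],[28,-14,0],[36,-18,0],[44,-22,0],[52,-26,0],[60,-31,0],[68,-35,0],[76,-39,0],[84,-43,0],[92,-47,0],[100,-51,0],[108,-55,0],[115,-58,0],[121,-61,0],[124,-63,0],[125,-63,0],[125,-63,0]],"turn":[[0,0,0.1],[0,0,0.3],[0,0,0.5],[0,0,0.8],[0,0,1.1],[0,0,1.4],[0,0,1.7],[0,0,2],[0,0,2.3],[0,0,2.5],[0,0,2.7],[0,0,2.9],[0,0,3],[0,0,3],[0,0,3],[0,0,3],[0,0,3],[0,0,3],[0,0,3],[0,0,3]],"gripper":[58,58,58,58,58,58,58,58,58,58,58,58,58,58,58,58,58,58,58,58]}' 3
python3 - <<'E'
from h import *
c=np.array([597,8.5]);g=0.012
f=lambda x,y:[c[0]+x-g*y,c[1]+g*x+y,21]
plan(f(18,-18),-89.3)
w=shot('wrist','w17')
E
```

```text
t: 29.45
tcp_pos: [591.5, -9.7, 21.4]
ee_rot: [2.235, -2.208, -0.0]
ft_force: [0.2, -0.1, -1.0]
gripper_width: 64.1
t 29.45 tcp [591.5  -9.7  21.4] toolx angle -89.29 tilt 0.02 F [ 0.2 -0.1 -1. ] w 64.1 j6 [-0.21  0.38  1.81  0.    0.96  1.35]
dp [ -0.1 -23.7   0.4]
turn z 0.001 alt -22.499
```

View pics/w17.png

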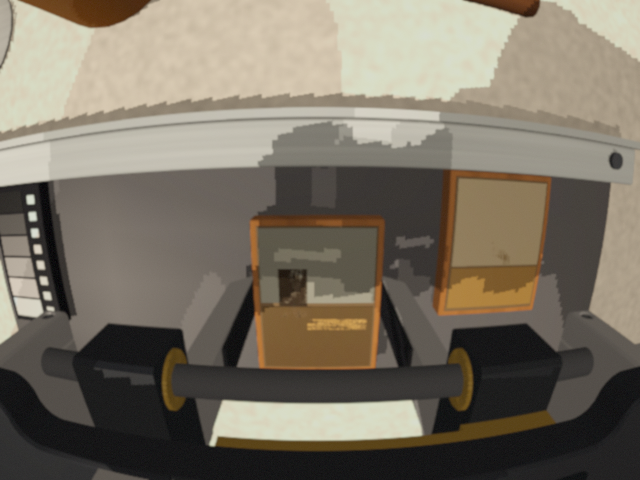

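```bash
python3 - <<'E'
from h import *
w=load('w17')
a=onz(w,317,217,12,True);b=onz(w,317,167.5,12,True);print(a,b,b-a)
E
```

```text
[633.82827336  -8.6104132   12.        ] [656.87976659  -8.35142823  12.        ] [23.05149323  0.25898496  0.        ]
```

```bash
python3 -m jog '{"dp":[[0,-2,0],[0,-5,0],[0,-9,0],[0,-13,0],[0,-16,0],[0,-19,0],[0,-21,0],[0,-22,0],[0,-22.5,0],[0,-23,0],[0,-23.5,0],[0,-24,0],[0,-24.5,0],[0,-25,0],[0,-25.5,0],[0,-25.5,0]],"turn":[[0,0,0],[0,0,0],[0,0,0],[0,0,0],[0,0,0],[0,0,0],[0,0,0],[0,0,0],[0,0,0],[0,0,0],[0,0,0],[0,0,0],[0,0,0],[0,0,0],[0,0,0],[0,0,0]],"gripper":[58,58,58,58,58,58,58,58,58,58,58,58,58,58,58,58]}' 3
python3 - <<'E'
from h import *
plan()
w=shot('wrist','w18')
cv2.imwrite('pics/z18.png',cv2.resize(w['color'][100:420,180:460],None,fx=1.8,fy=1.8,interpolation=cv2.INTER_CUBIC))
E
```

```text
t: 31.1
tcp_pos: [616.4, -9.4, 21.3]
ee_rot: [2.234, -2.207, -0.002]
ft_force: [-4.9, -0.7, 2.3]
gripper_width: 64.2
t 31.1 tcp [616.4  -9.4  21.3] toolx angle -89.28 tilt 0.12 F [-4.9 -0.7  2.3] w 64.2 j6 [-0.2   0.42  1.74 -0.    0.98  1.36]
```

View pics/z18.png

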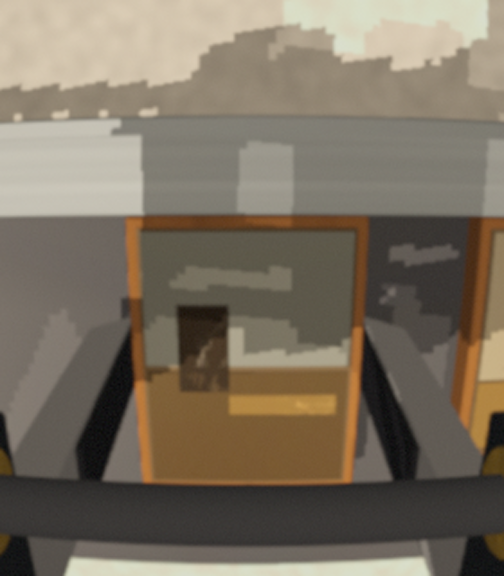

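```bash
python3 -m jog '{"dp":[[0,0.5,0],[0,1,0],[0,1,0],[0,1,0],[0,1,-5],[0,1,-25],[0,1,-60],[0,1,-100],[0,1,-130],[0,1,-130]],"turn":[[0,0,0],[0,0,0],[0,0,0],[0,0,0],[0,0,0],[0,0,0],[0,0,0],[0,0,0],[0,0,0],[0,0,0]],"gripper":[67,70,73,75,76,76,80,84,84,84]}' 3
python3 - <<'E'
from h import *
plan([552,329,150],-83)
shot('wrist','w19')
E
```

```text
t: 32.15
tcp_pos: [619.6, -10.0, 157.7]
ee_rot: [-2.231, 2.203, -0.014]
ft_force: [0.1, -0.6, 0.9]
gripper_width: 83.8
t 32.15 tcp [619.6 -10.  157.7] toolx angle -89.29 tilt 0.63 F [ 0.1 -0.6  0.9] w 83.8 j6 [-0.2   0.24  1.7   0.    1.2   1.36]
dp [-339.8   63.5    6.3]
turn z -0.786 alt 21.714
```

View pics/w19.png

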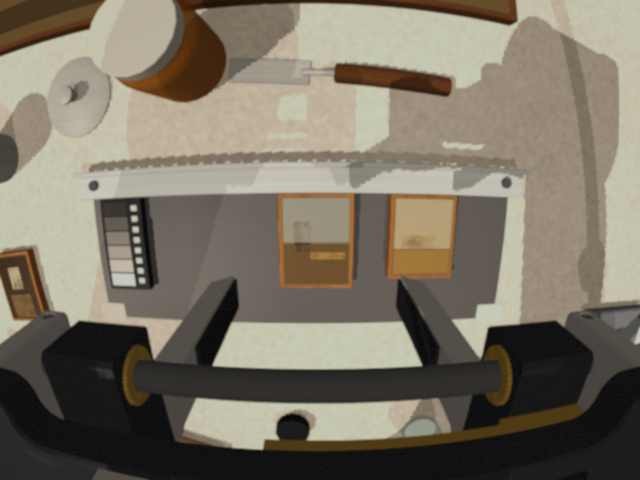

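```bash
python3 -m jog '{"dp":[[-30,6,0],[-70,13,0],[-115,21,0],[-160,30,0],[-205,38,0],[-250,47,0],[-290,54,0],[-320,60,0],[-335,63,0],[-340,63,0],[-340,63,0],[-340,63,0]],"turn":[[0,0,0],[0,0,0],[0,0,0],[0,0,-0.2],[0,0,-0.4],[0,0,-0.6],[0,0,-0.8],[0,0,-0.8],[0,0,-0.8],[0,0,-0.8],[0,0,-0.8],[0,0,-0.8]],"gripper":[84,84,84,84,84,84,84,84,84,84,84,84]}' 3
python3 - <<'E'
from h import *
plan([556,329,21],-83)
shot('wrist','w20')
E
```

```text
t: 33.4
tcp_pos: [549.3, 328.5, 151.1]
ee_rot: [2.353, -2.081, -0.0]
ft_force: [-0.5, 0.0, 0.3]
gripper_width: 83.9
t 33.4 tcp [549.3 328.5 151.1] toolx angle -82.98 tilt 0.04 F [-0.5  0.   0.3] w 83.9 j6 [ 0.36  0.29  1.64 -0.    1.21  1.81]
dp [  0.2  -6.7 130.1]
turn z 0.003 alt -22.497
```

View pics/w20.png

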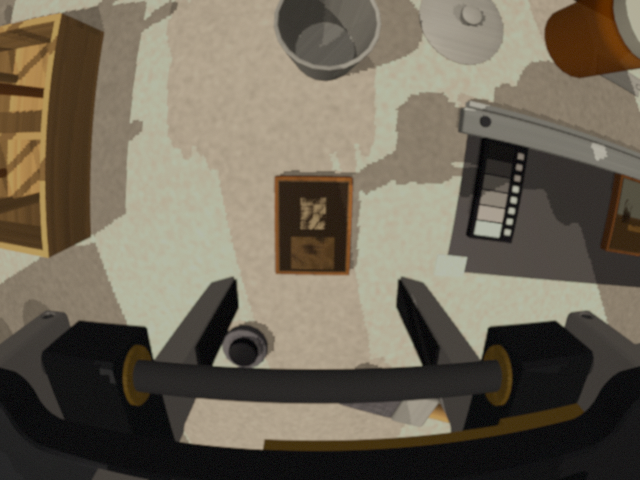

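```bash
python3 - <<'E'
from h import *
w=load('w20');t=load('top4');s=load('side3')
q=quad(w,[(276,177),(353,177),(351,273),(276,274)],12)
plan([*q.mean(0)[:2],21],-83)
t0=load('top0')
for a,b in [((70,199),(276,177)),((122,196),(353,177)),((124,260),(351,273)),((74,265),(276,274))]:
    p,e=tri(t0,(130+a[0]/2,130+a[1]/2),w,b,False,True);print(p.round(1),e.round(1))
E
```

```text
ctr [557.7 332.4  12. ] len [62.2 81.9 64.5 82.9] ang [ -83.1 -173.    97.8    5.5]
t 33.45 tcp [549.4 328.4 151.2] toolx angle -83.0 tilt 0.03 F [0.2 0.5 0. ] w 84.3 j6 [ 0.36  0.29  1.64 -0.    1.21  1.81]
dp [ -3.   -8.7 130.2]
turn z 0.001 alt -22.499
[594.8 367.8  10.8] 0.0
[6.019e+02 3.045e+02 1.000e-01] 0.9
[518.6 295.1   5. ] 0.3
[510.  359.5   4.3] 1.8
```

```bash
python3 - <<'E'
from h import *
t=load('top0')
for p in [(140,338),(208,358),(208,392),(122,372),(270,385),(205,375)]: print(onz(t,130+p[0]/2,130+p[1]/2,15).round(0))
w=load('w20')
for p in [(470,237),(513,241)]: print('tgt rear',onz(w,*p,10,True).round(0))
for p in [(481,143),(524,150)]: print('tgt front',onz(w,*p,10,True).round(0))
E
python3 -m jog '{"dp":[[-3,-9,40],[-3,-9,80],[-3,-9,105],[-3,-9,118],[-3,-9,126],[-3,-9,130],[-3,-9,130],[-3,-9,130],[-3,-9,130],[-3,-9,130],[-3,-9,130],[-3,-9,130],[-3,-9,130],[-3,-9,130]],"turn":[[0,0,0],[0,0,0],[0,0,0],[0,0,0],[0,0,0],[0,0,0],[0,0,0],[0,0,0],[0,0,0],[0,0,0],[0,0,0],[0,0,0],[0,0,0],[0,0,0]],"gripper":[84,84,84,84,84,84,84,79,74,70,66,62,58,58]}' 3
python3 - <<'E'
from h import *
plan([508,255,21],-89.3)
w=shot('wrist','w21')
E
```

```text
[420. 266.  15.]
[397. 180.  15.]
[356. 178.  15.]
[378. 286.  15.]
[366. 101.  15.]
[376. 183.  15.]
tgt rear [565. 194.  10.]
tgt rear [567. 148.  10.]
tgt front [649. 199.  10.]
tgt front [652. 154.  10.]
t: 34.85
tcp_pos: [557.7, 333.9, 21.8]
ee_rot: [-2.355, 2.079, -0.0]
ft_force: [-0.7, -0.1, 2.8]
gripper_width: 63.6
t 34.85 tcp [557.7 333.9  21.8] toolx angle -82.89 tilt 0.02 F [-0.7 -0.1  2.8] w 63.6 j6 [ 0.37  0.49  1.65 -0.    1.    1.81]
dp [72.2 59.1  0.8]
turn z 0.801 alt -21.699
```

View pics/w21.png

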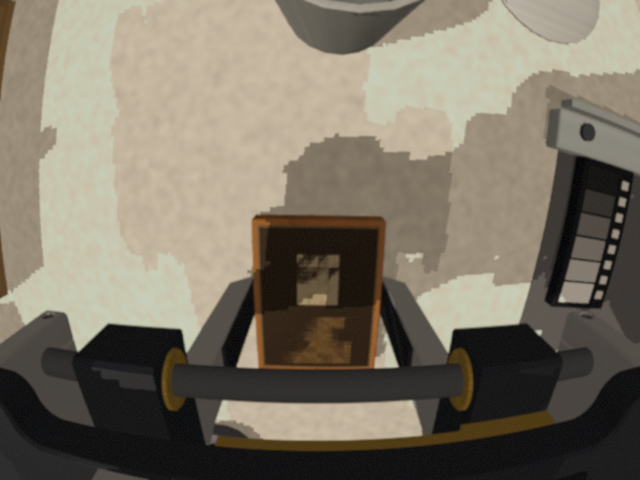

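```bash
python3 -m jog '{"dp":[[2,2,0],[6,5,0],[12,10,0],[18,16,0],[24,22,0],[30,27,0],[36,32,0],[42,38,0],[48,43,0],[54,48,0],[60,54,0],[66,59,0],[70,63,0],[72,65,0],[72,65,0],[72,65,0]],"turn":[[0,0,0],[0,0,0],[0,0,0.1],[0,0,0.2],[0,0,0.3],[0,0,0.4],[0,0,0.5],[0,0,0.6],[0,0,0.7],[0,0,0.8],[0,0,0.8],[0,0,0.8],[0,0,0.8],[0,0,0.8],[0,0,0.8],[0,0,0.8]],"gripper":[58,58,58,58,58,58,58,58,58,58,58,58,58,58,58,58]}' 3
python3 - <<'E'
from h import *
plan([502,87,21],-89.3)
w=shot('wrist','w22')
E
```

```text
t: 36.5
tcp_pos: [501.6, 253.8, 21.3]
ee_rot: [2.234, -2.206, 0.0]
ft_force: [0.3, -1.4, 4.5]
gripper_width: 63.8
t 36.5 tcp [501.6 253.8  21.3] toolx angle -89.27 tilt 0.11 F [ 0.3 -1.4  4.5] w 63.8 j6 [ 0.27  0.32  1.88 -0.    0.94  1.83]
dp [166.8   1.7   0.5]
turn z 0.004 alt -22.496
```

View pics/w22.png

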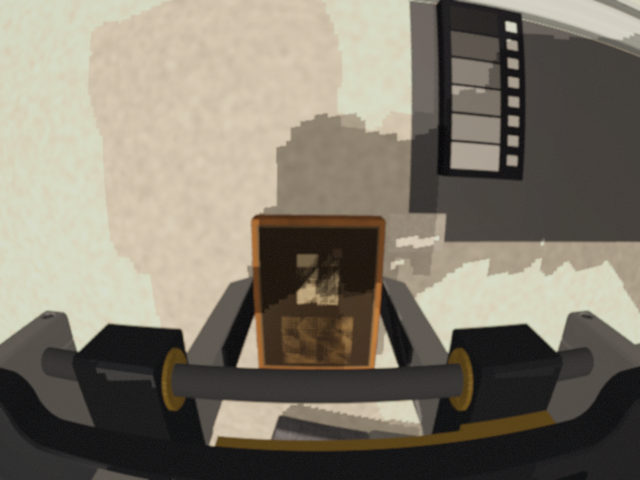

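```bash
python3 -m jog '{"dp":[[3,0,0],[9,0,0],[18,0,0],[28,0,0],[38,0,0],[48,0,0],[58,0,0],[68,0,0],[78,0,0],[88,0,0],[98,0,0],[108,0,0],[118,0,0],[128,0,0],[138,0,0],[148,0,0],[157,0,0],[163,0,0],[166,0,0],[166,0,0]],"turn":[[0,0,0],[0,0,0],[0,0,0],[0,0,0],[0,0,0],[0,0,0],[0,0,0],[0,0,0],[0,0,0],[0,0,0],[0,0,0],[0,0,0],[0,0,0],[0,0,0],[0,0,0],[0,0,0],[0,0,0],[0,0,0],[0,0,0],[0,0,0]],"gripper":[58,58,58,58,58,58,58,58,58,58,58,58,58,58,58,58,58,58,58,58]}' 3
python3 - <<'E'
from h import *
c=np.array([597,8.5]);g=0.012
f=lambda x,y:[c[0]+x-g*y,c[1]+g*x+y,21]
plan(f(18,78),-89.3)
w=shot('wrist','w23')
E
```

```text
t: 38.55
tcp_pos: [504.0, 88.1, 21.5]
ee_rot: [-2.235, 2.208, 0.0]
ft_force: [0.5, 0.5, -1.3]
gripper_width: 63.9
t 38.55 tcp [504.   88.1  21.5] toolx angle -89.32 tilt 0.0 F [ 0.5  0.5 -1.3] w 63.9 j6 [-0.05  0.22  2.01  0.    0.91  1.51]
dp [   2.7 -110.     0.5]
turn z -0.003 alt 22.497
```

View pics/w23.png

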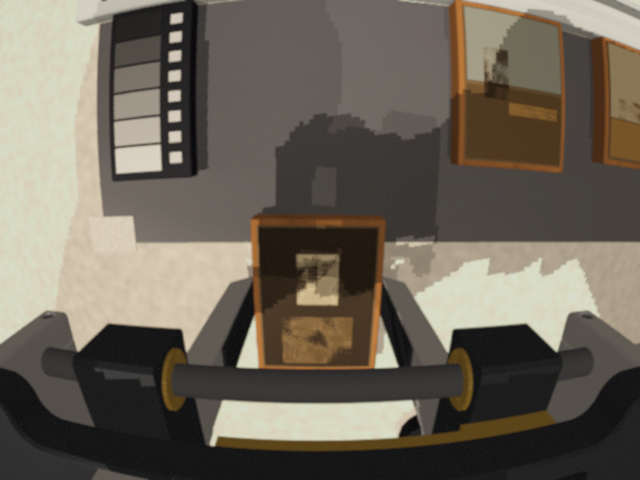

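```bash
python3 -m jog '{"dp":[[1,-2,0],[2,-6,0],[3,-12,0],[3,-19,0],[3,-26,0],[3,-33,0],[3,-40,0],[3,-47,0],[3,-54,0],[3,-61,0],[3,-68,0],[3,-75,0],[3,-82,0],[3,-89,0],[3,-94,0],[3,-98,0],[3,-100,0],[3,-100,0]],"turn":[[0,0,0],[0,0,0],[0,0,0],[0,0,0],[0,0,0],[0,0,0],[0,0,0],[0,0,0],[0,0,0],[0,0,0],[0,0,0],[0,0,0],[0,0,0],[0,0,0],[0,0,0],[0,0,0],[0,0,0],[0,0,0]],"gripper":[58,58,58,58,58,58,58,58,58,58,58,58,58,58,58,58,58,58]}' 3
python3 - <<'E'
from h import *
plan()
w=shot('wrist','w24')
E
```

```text
t: 40.4
tcp_pos: [604.2, 86.6, 21.4]
ee_rot: [-2.235, 2.208, 0.0]
ft_force: [0.5, 0.2, -0.6]
gripper_width: 64.7
t 40.4 tcp [604.2  86.6  21.4] toolx angle -89.29 tilt 0.0 F [ 0.5  0.2 -0.6] w 64.7 j6 [-0.04  0.41  1.76  0.    0.97  1.52]
```

View pics/w24.png

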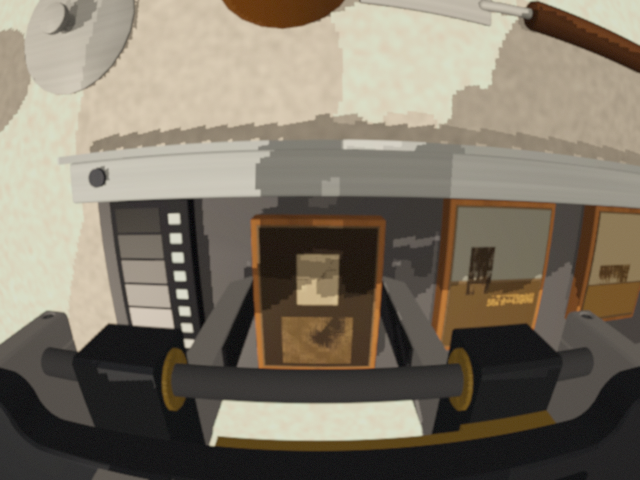

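```bash
python3 -m jog '{"dp":[[0,-1,0],[0,-3,0],[0,-5,0],[0,-7,0],[0,-8,0],[0,-8.5,0],[0,-9,0],[0,-9.5,0],[0,-10,0],[0,-10.5,0],[0,-11,0],[0,-11.5,0],[0,-12,0],[0,-12,0]],"turn":[[0,0,0],[0,0,0],[0,0,0],[0,0,0],[0,0,0],[0,0,0],[0,0,0],[0,0,0],[0,0,0],[0,0,0],[0,0,0],[0,0,0],[0,0,0],[0,0,0]],"gripper":[58,58,58,58,58,58,58,58,58,58,58,58,58,58]}' 3
python3 - <<'E'
from h import *
plan()
w=shot('wrist','w25')
cv2.imwrite('pics/z25.png',cv2.resize(w['color'][100:420,80:560],None,fx=1.6,fy=1.6,interpolation=cv2.INTER_CUBIC))
E
```

```text
t: 41.85
tcp_pos: [615.2, 86.5, 21.1]
ee_rot: [2.234, -2.206, -0.002]
ft_force: [-5.4, -2.0, 1.7]
gripper_width: 64.0
t 41.85 tcp [615.2  86.5  21.1] toolx angle -89.29 tilt 0.13 F [-5.4 -2.   1.7] w 64.0 j6 [-0.04  0.43  1.73 -0.    0.98  1.52]
```

View pics/z25.png

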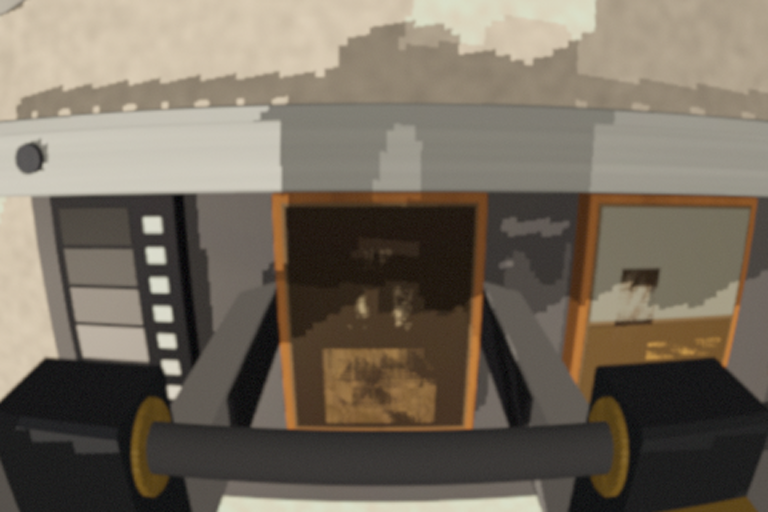

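Flush. Release to 76, rise straight, and look at the whole row.

```bash
python3 -m jog '{"dp":[[0,0.5,0],[0,1,0],[0,1,0],[0,1,0],[0,1,-5],[0,1,-25],[0,1,-60],[0,1,-100],[0,1,-150],[0,1,-200],[0,1,-250],[0,1,-300],[0,1,-330],[0,1,-330],[0,1,-330]],"turn":[[0,0,0],[0,0,0],[0,0,0],[0,0,0],[0,0,0],[0,0,0],[0,0,0],[0,0,0],[0,0,0],[0,0,0],[0,0,0],[0,0,0],[0,0,0],[0,0,0],[0,0,0]],"gripper":[67,70,73,75,76,76,76,60,60,60,60,60,60,60,60]}' 3
python3 - <<'E'
from h import *
plan([595,20,350])
w=shot('wrist','w26')
cv2.imwrite('pics/z26.png',cv2.resize(w['color'][100:340,140:540],None,fx=2,fy=2,interpolation=cv2.INTER_CUBIC))
E
```

```text
t: 43.4
tcp_pos: [615.0, 86.8, 351.7]
ee_rot: [-2.235, 2.207, -0.001]
ft_force: [-0.1, 0.4, -1.3]
gripper_width: 60.2
t 43.4 tcp [615.   86.8 351.7] toolx angle -89.29 tilt 0.06 F [-0.1  0.4 -1.3] w 60.2 j6 [-0.04  0.1   1.49  0.    1.55  1.52]
dp [66.5 20.8  1.7]
```

View pics/z26.png

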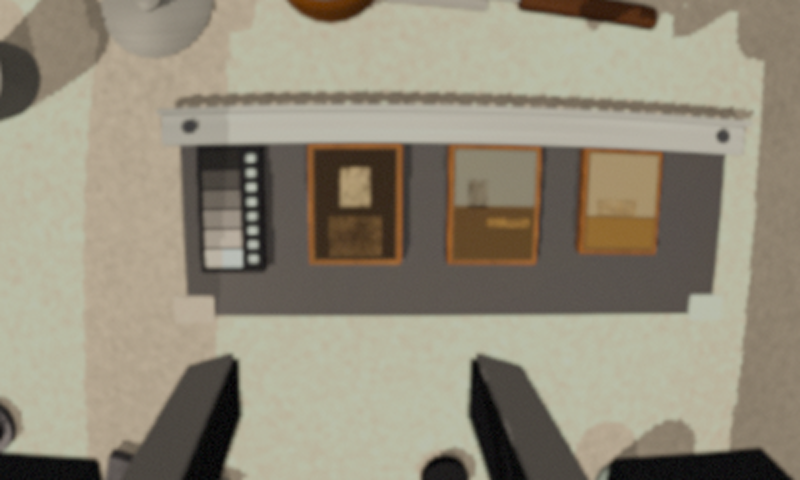

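```bash
python3 - <<'E'
from h import *
w=load('w26')
W=lambda x,y:(140+x/2,100+y/2)
for n,p in dict(farL=(182,146),farR=(723,153),nearL=(215,315),nearR=(690,312),L2=(187,296),R2=(714,294)).items(): print(n,onz(w,*W(*p),0,True).round(1))
for n,cs,z in [('tgt',[(198,148),(265,147),(267,270),(202,272)],10),('pl',[(307,144),(403,145),(402,264),(309,263)],12),('pm',[(447,146),(541,147),(537,264),(448,263)],12),('pr',[(581,151),(663,152),(658,255),(578,253)],12)]:
    print(n); quad(w,[W(*p) for p in cs],z)
plan([591.4,-348.2,385],-77.5)
E
```

```text
farL [652.9 207.5   0. ]
farR [ 659.  -189.3    0. ]
nearL [529.8 187.3   0. ]
nearR [ 534.8 -174.8    0. ]
L2 [544.  207.7   0. ]
R2 [ 549.4 -194.3    0. ]
tgt
ctr [608.8 170.5  10. ] len [46.4 85.9 46.5 87.5] ang [ -89.7 -179.7   92.3    0.2]
pl
ctr [613.4  85.9  12. ] len [64.5 82.3 64.4 82.3] ang [ -90.  -179.1   90.     0.9]
pm
ctr [614.4  -9.6  12. ] len [65.5 82.6 63.9 81.3] ang [ -88.6 -178.6   90.2    2.5]
pr
ctr [ 619. -103.   12.] len [62.9 75.4 63.  72.6] ang [ -87.6 -177.8   89.9    2.2]
t 43.45 tcp [614.4  86.8 349.9] toolx angle -89.29 tilt 0.12 F [ 0.1  0.1 -0.5] w 59.9 j6 [-0.04  0.1   1.49  0.    1.55  1.52]
dp [434.7  28.5 -35.1]
turn z -1.474 alt 21.026
```

```bash
python3 -m jog '{"dp":[[10,0,-35],[40,0,-35],[80,4,-35],[125,8,-35],[170,12,-35],[215,15,-35],[260,18,-35],[305,21,-35],[350,24,-35],[390,26,-35],[420,28,-35],[434,28,-35],[434,28,-35],[434,28,-35],[434,28,-35]],"turn":[[0,0,0],[0,0,0],[0,0,0],[0,0,0],[0,0,-0.3],[0,0,-0.6],[0,0,-0.9],[0,0,-1.2],[0,0,-1.47],[0,0,-1.47],[0,0,-1.47],[0,0,-1.47],[0,0,-1.47],[0,0,-1.47],[0,0,-1.47]],"gripper":[60,60,60,60,60,60,60,60,60,60,60,60,60,60,60]}' 3
python3 - <<'E'
from h import *
plan([591.4,-348.2,252],-77.5)
w=shot('wrist','w27')
E
```

```text
t: 44.95
tcp_pos: [592.8, -345.9, 386.4]
ee_rot: [-2.451, 1.965, 0.0]
ft_force: [0.0, -0.2, -0.2]
gripper_width: 59.9
t 44.95 tcp [ 592.8 -345.9  386.4] toolx angle -77.43 tilt 0.02 F [ 0.  -0.2 -0.2] w 59.9 j6 [-0.69  0.25  1.26  0.    1.63  0.66]
dp [  2.    1.8 134.4]
turn z 0.009 alt -22.491
```

View pics/w27.png

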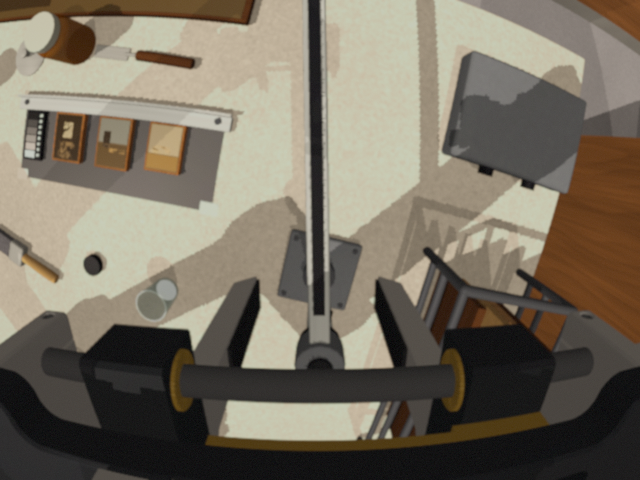

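```bash
python3 -m jog '{"dp":[[1,2,40],[1,2,80],[1,2,110],[1,2,126],[1,2,134],[1,2,134],[1,2,134],[1,2,134],[1,2,134],[1,2,134]],"turn":[[0,0,0],[0,0,0],[0,0,0],[0,0,0],[0,0,0],[0,0,0],[0,0,0],[0,0,0],[0,0,0],[0,0,0]],"gripper":[60,60,60,60,60,60,26,26,26,26]}' 3
python3 - <<'E'
from h import *
plan(None,None)
R=R0();p=np.array(env.state()['tcp_pos'])
pv=np.array([484,-372,p[2]])
a=np.degrees(np.arctan2(R[1,0],R[0,0]))
for th in np.arange(75,39,-2.5):
    q=pv+110*np.array([np.sin(np.radians(th)),np.cos(np.radians(th)),0])
    print(th,(R.T@(q-p)).round(1)[:2],'turn',round((th+a)/8,2))
E
```

```text
t: 46.0
tcp_pos: [590.9, -349.2, 253.4]
ee_rot: [2.449, -1.967, 0.002]
ft_force: [0.3, -0.8, -0.4]
gripper_width: 31.6
t 46.0 tcp [ 590.9 -349.2  253.4] toolx angle -77.54 tilt 0.08 F [ 0.3 -0.8 -0.4] w 31.6 j6 [-0.7   0.31  1.43  0.    1.4   0.65]
75.0 [-5.7 -0.6] turn -0.32
72.5 [-10.5  -0.3] turn -0.63
70.0 [-15.2   0.2] turn -0.94
67.5 [-20.    0.9] turn -1.25
65.0 [-24.7   1.9] turn -1.57
62.5 [-29.4   3. ] turn -1.88
60.0 [-34.    4.4] turn -2.19
57.5 [-38.5   5.9] turn -2.5
55.0 [-43.    7.7] turn -2.82
52.5 [-47.4   9.6] turn -3.13
50.0 [-51.7  11.7] turn -3.44
47.5 [-55.9  14. ] turn -3.75
45.0 [-60.   16.5] turn -4.07
42.5 [-64.   19.2] turn -4.38
40.0 [-67.8  22. ] turn -4.69
```

```bash
python3 -m jog '{"dp":[[-2,0,0],[-5.7,-0.6,0],[-10.5,-0.3,0],[-15.2,0.2,0],[-20,0.9,0],[-24.7,1.9,0],[-29.4,3,0],[-34,4.4,0],[-38.5,5.9,0],[-43,7.7,0],[-47.4,9.6,0],[-51.7,11.7,0],[-55.9,14,0],[-60,16.5,0],[-64,19.2,0],[-67.8,22,0],[-67.8,22,0]],"turn":[[0,0,-0.1],[0,0,-0.32],[0,0,-0.63],[0,0,-0.94],[0,0,-1.25],[0,0,-1.57],[0,0,-1.88],[0,0,-2.19],[0,0,-2.5],[0,0,-2.82],[0,0,-3.13],[0,0,-3.44],[0,0,-3.75],[0,0,-4.07],[0,0,-4.38],[0,0,-4.69],[0,0,-4.69]],"gripper":[26,26,26,26,26,26,26,26,26,26,26,26,26,26,26,26,26]}' 3
python3 - <<'E'
from h import *
plan(None,None)
R=R0();p=np.array(env.state()['tcp_pos'])
pv=np.array([484,-372,p[2]])
a=np.degrees(np.arctan2(R[1,0],R[0,0]))
for th in list(np.arange(37.5,17,-2.5))+[16.5]:
    q=pv+110*np.array([np.sin(np.radians(th)),np.cos(np.radians(th)),0])
    print(th,(R.T@(q-p)).round(1)[:2],'turn',round((th+a)/8,2))
E
```

```text
t: 47.7
tcp_pos: [554.3, -287.1, 252.5]
ee_rot: [-2.952, 1.073, 0.0]
ft_force: [0.8, 0.6, -0.5]
gripper_width: 26.2
t 47.7 tcp [ 554.3 -287.1  252.5] toolx angle -39.95 tilt 0.01 F [ 0.8  0.6 -0.5] w 26.2 j6 [-0.66  0.16  1.6   0.    1.38  0.04]
37.5 [-4.   0.3] turn -0.31
35.0 [-8.8  0.7] turn -0.62
32.5 [-13.6   1.2] turn -0.93
30.0 [-18.3   1.9] turn -1.24
27.5 [-23.    2.8] turn -1.56
25.0 [-27.7   4. ] turn -1.87
22.5 [-32.3   5.3] turn -2.18
20.0 [-36.9   6.8] turn -2.49
17.5 [-41.3   8.6] turn -2.81
16.5 [-43.1   9.3] turn -2.93
```

Then pinch gently to centre the bar, and check.

```bash
python3 -m jog '{"dp":[[-2,0,0],[-4,0.3,0],[-8.8,0.7,0],[-13.6,1.2,0],[-18.3,1.9,0],[-23,2.8,0],[-27.7,4,0],[-32.3,5.3,0],[-36.9,6.8,0],[-40,8,0],[-42,9,0],[-43,9.3,0],[-43,9.3,0],[-43,9.3,0],[-43,9.3,0],[-43,9.3,0],[-43,9.3,0]],"turn":[[0,0,-0.15],[0,0,-0.31],[0,0,-0.62],[0,0,-0.93],[0,0,-1.24],[0,0,-1.56],[0,0,-1.87],[0,0,-2.18],[0,0,-2.49],[0,0,-2.7],[0,0,-2.85],[0,0,-2.93],[0,0,-2.93],[0,0,-2.93],[0,0,-2.93],[0,0,-2.93],[0,0,-2.93]],"gripper":[26,26,26,26,26,26,26,26,26,26,26,26,20,16,14,14,14]}' 3
python3 - <<'E'
from h import *
plan(None,None)
for n in ['top','side','wrist']: shot(n,n+'28')
t=load('top28')['color'][170:320,210:510]; cv2.imwrite('pics/z28.png',cv2.resize(t,None,fx=2.66,fy=2.66,interpolation=cv2.INTER_CUBIC))
E
```

```text
t: 49.4
tcp_pos: [515.6, -266.8, 252.5]
ee_rot: [-3.108, 0.453, 0.001]
ft_force: [0.0, 3.8, 1.9]
gripper_width: 17.8
t 49.4 tcp [ 515.6 -266.8  252.5] toolx angle -16.57 tilt 0.04 F [0.  3.8 1.9] w 17.8 j6 [-0.67  0.06  1.71  0.    1.37 -0.38]
```

View pics/z28.png

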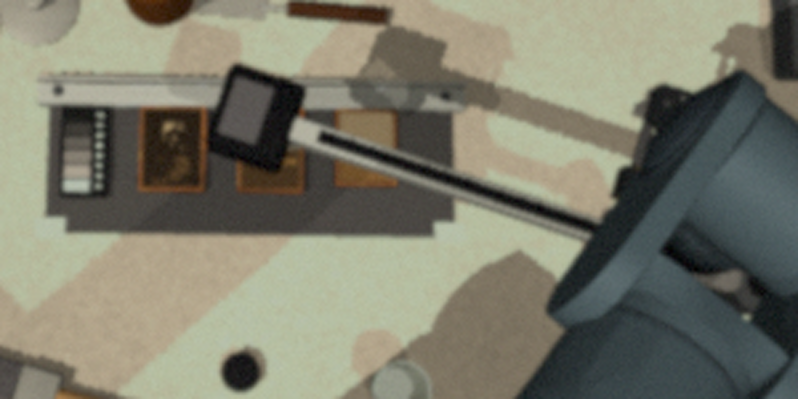

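View pics/side28.png

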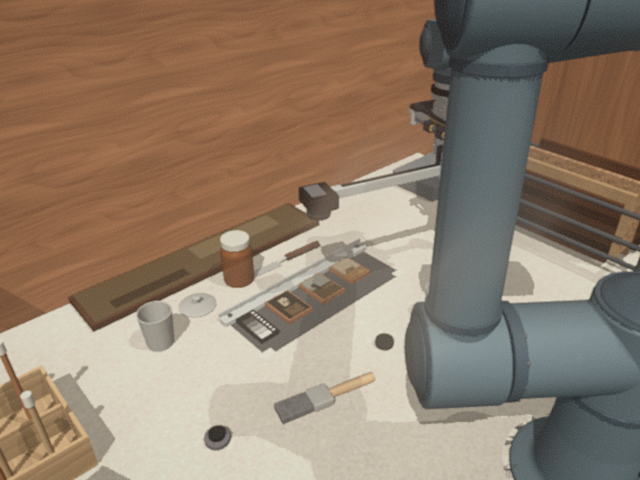

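View pics/wrist28.png

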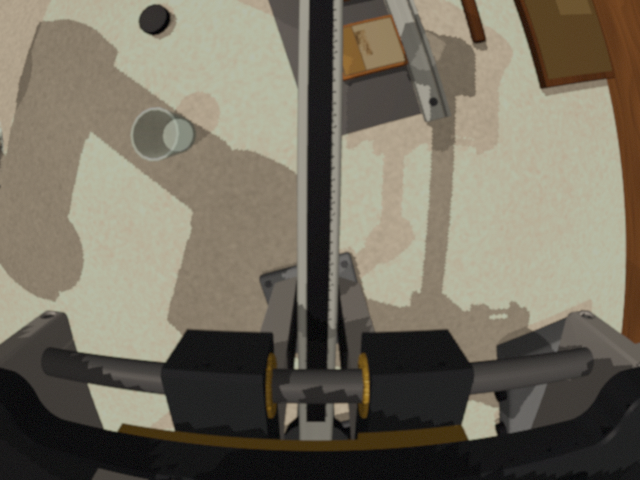

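```bash
python3 - <<'E'
from h import *
t=load('top28');s=load('side28')
T=lambda x,y:(210+x/2.66,170+y/2.66)
a=onz(t,*T(320,137),263);b=onz(t,*T(590,229),263)
d=(a-b)/np.linalg.norm(a-b);print('groove',a.round(1),b.round(1),'theta',np.degrees(np.arctan2(d[0],d[1])))
a=onz(t,*T(292,131),263);print('bar end mid',a.round(1))
print('grip-> theta', np.degrees(np.arctan2(515.6-484,-266.8+372)))
cs=[(237,66),(305,82),(278,172),(209,150)]
for p in cs: print(onz(t,*T(*p),267).round(1),onz(t,*T(*p),230).round(1))
print('screen',onz(t,*T(245,105),267).round(1))
im=s['color'][170:240,280:360]; cv2.imwrite('pics/zs.png',cv2.resize(im,None,fx=8,fy=8,interpolation=cv2.INTER_CUBIC))
# hub from top3
t3=load('top3')['color'][230:310,420:540];cv2.imwrite('pics/zh.png',cv2.resize(load('top0')['color'][230:310,420:540],None,fx=6,fy=6,interpolation=cv2.INTER_CUBIC))
E
```

```text
groove [583.9 -41.6 263. ] [ 519.5 -246.3  263. ] theta 17.45279514242397
bar end mid [587.9 -20.3 263. ]
grip-> theta 16.719228809225434
[636.   22.7 267. ] [644.8  23.1 230. ]
[625.2 -29.2 267. ] [633.5 -31.1 230. ]
[555.7 -10.3 267. ] [560.9 -11.4 230. ]
[570.9  41.9 267. ] [576.8  43.1 230. ]
screen [606.1  15.8 267. ]
```

View pics/zs.png

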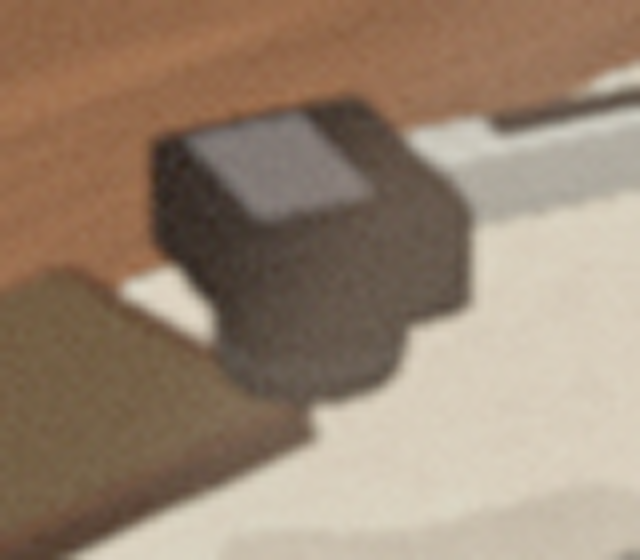

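View pics/zh.png

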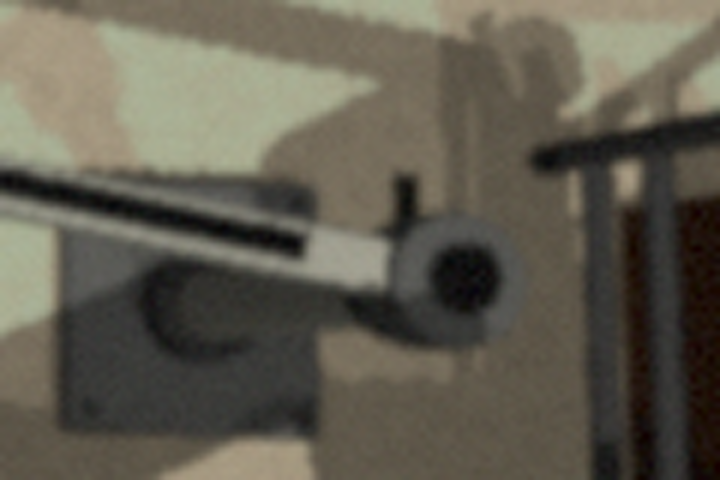

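```bash
python3 - <<'E'
from h import *
s=load('side28')
for p in [(311,345),(311,350)]: print(onz(s,280+p[0]/8,170+p[1]/8,207).round(1))
t=load('top0');print(onz(t,497,276.2,275).round(1))
# card corners by side camera as check of its bias; target corner etc.
cv2.imwrite('pics/zsc.png',cv2.resize(s['color'][230:360,210:410],None,fx=4,fy=4,interpolation=cv2.INTER_CUBIC))
# hub at top28: triangulate camera top corner
T=lambda x,y:(210+x/2.66,170+y/2.66)
t=load('top28')
Z=lambda x,y:(280+x/8,170+y/8)
for n,a,b in [('scrTL',(237,78),(185,138)),('scr far-right',(276,88),(305,112)),('scr near-right',(255,146),(372,190)),('scr near-left',(217,131),(262,220)),('body far top',(237,66),(155,140))]:
    p,e=tri(t,T(*a),s,Z(*b));print(n,p.round(1),e.round(1))
E
```

```text
[6.081e+02 5.000e-01 2.070e+02]
[606.2   2.2 207. ]
[ 482.1 -371.2  275. ]
scrTL [627.4  23.  266.6] 1.5
scr far-right [619.6  -7.8 266.1] 1.3
scr near-right [575.4   7.9 267.1] 1.4
scr near-left [585.4  36.  265.5] 1.0
body far top [638.   23.5 262.1] 2.2
```

View pics/zsc.png

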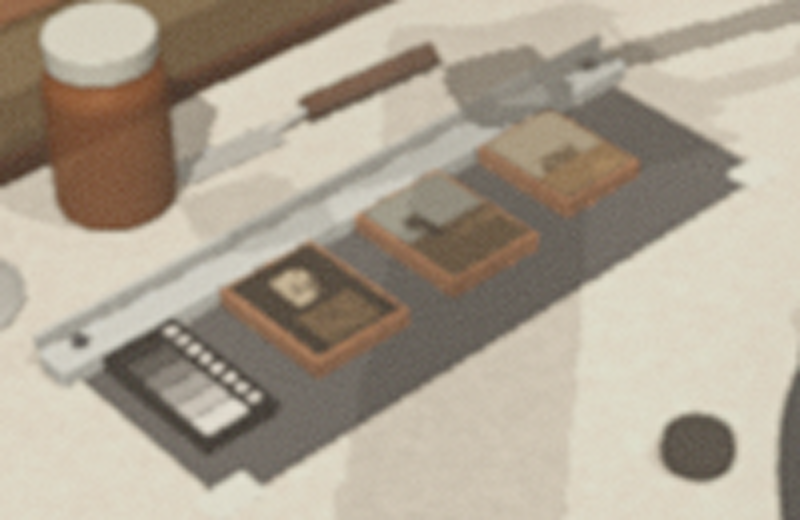

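```bash
python3 - <<'E'
from h import *
w=load('wrist28')['color'].astype(int).sum(2)
for r in [5,40,80,120,160,200,230]:
    print(r,' '.join(str(v//3) for v in w[r-1:r+2].mean(0)[284:356].astype(int)))
E
```

```text
5 77 79 78 78 78 77 77 78 77 78 77 77 77 78 88 116 142 151 153 153 153 152 152 149 133 88 38 23 24 26 26 25 25 27 25 24 25 26 22 24 24 25 25 24 26 23 26 28 54 97 132 147 150 149 146 138 126 111 90 67 54 54 55 57 57 59 64 64 66 68 68 69
40 89 89 89 88 90 90 89 89 88 89 89 88 89 92 110 132 148 152 153 152 153 152 148 133 100 58 28 25 25 25 23 26 26 25 24 22 26 26 24 25 23 25 23 25 25 25 22 32 68 108 124 124 125 135 141 136 124 109 95 89 90 90 91 91 91 90 90 90 90 90 88 83
80 174 175 174 174 173 173 173 174 175 169 152 122 97 102 123 144 151 152 152 152 152 152 146 123 81 39 25 26 26 28 26 26 26 25 24 25 25 26 23 25 25 24 24 25 23 23 24 31 64 97 113 131 144 147 142 132 120 103 83 68 59 56 54 53 52 51 48 47 46 46 46 46
120 175 175 175 175 175 175 175 175 175 174 174 174 169 154 146 147 151 151 152 151 152 148 133 99 54 27 26 25 26 27 26 25 23 25 27 24 26 26 25 26 24 26 25 27 25 25 26 47 84 119 139 147 148 145 137 127 112 94 83 82 83 82 79 76 73 72 71 72 71 72 71 71
160 176 175 174 172 171 169 170 170 171 171 172 169 159 147 144 148 151 152 151 150 151 144 121 79 38 25 23 24 24 25 23 24 25 23 24 25 23 24 24 24 23 22 24 22 23 26 49 90 125 142 148 148 146 141 130 118 119 145 167 173 174 175 175 175 175 174 174 174 174 174 172 172
200 125 126 125 125 123 123 123 122 122 123 124 123 124 131 141 148 150 151 151 150 149 141 114 71 33 22 20 22 22 24 23 23 21 24 22 23 20 22 23 23 22 22 20 20 24 36 69 108 132 139 140 143 141 132 119 116 139 165 173 172 173 172 172 170 170 170 172 173 173 172 172 172
230 120 121 123 123 125 125 126 125 126 126 126 124 124 131 140 148 150 151 150 150 149 139 108 60 27 20 21 22 21 22 22 21 22 20 22 19 20 19 20 20 21 19 22 20 23 45 83 115 130 142 146 144 135 123 115 130 155 170 174 174 174 175 176 177 176 176 175 175 174 173 174 173
```

```bash
python3 - <<'E'
from h import *
w=load('wrist28')
mids=[(5,320.9),(40,320.4),(80,320.2),(120,319.7),(160,318.9),(200,318.5),(230,318.2)]
P=np.array([onz(w,x,r,263,True) for r,x in mids]);print(P.round(1))
vx,vy,x0,y0=cv2.fitLine(P[:,:2].astype(np.float32),cv2.DIST_L2,0,.01,.01).ravel(); th=np.degrees(np.arctan2(vx,vy)); 
if vy<0: th=np.degrees(np.arctan2(-vx,-vy)); vx,vy=-vx,-vy
print('theta',th); 
for y in [-371.5,9]: print(y,x0+(y-y0)*vx/vy)
# card points in same image: far right corner of card (near rail end), rail end
for hp in [(483,-371.5),(484,-372),(482.1,-371.2)]:
    for q in [(515.6,-266.8)]+[tuple(P[0,:2])]: print(hp,q,np.degrees(np.arctan2(q[0]-hp[0],q[1]-hp[1])))
E
```

```text
[[ 555.6 -137.1  263. ]
 [ 550.9 -152.2  263. ]
 [ 545.9 -168.5  263. ]
 [ 541.  -184.2  263. ]
 [ 536.1 -199.6  263. ]
 [ 531.3 -215.2  263. ]
 [ 527.5 -227.3  263. ]]
theta 17.310318
-371.5 482.57684
9 601.16455
(483, -371.5) (515.6, -266.8) 17.294802602583502
(483, -371.5) (np.float64(555.6103907861425), np.float64(-137.12869638484594)) 17.213463129395837
(484, -372) (515.6, -266.8) 16.719228809225434
(484, -372) (np.float64(555.6103907861425), np.float64(-137.12869638484594)) 16.956046486560776
(482.1, -371.2) (515.6, -266.8) 17.790460459256224
(482.1, -371.2) (np.float64(555.6103907861425), np.float64(-137.12869638484594)) 17.43496261556098
```

```bash
python3 -m jog '{"dp":[[-0.4,0,0],[-0.9,0,0],[-0.9,0,0],[-0.9,0,0],[-0.9,0,0]],"turn":[[0,0,-0.03],[0,0,-0.06],[0,0,-0.06],[0,0,-0.06],[0,0,-0.06]],"gripper":[14,14,14,14,14]}' 3
python3 - <<'E'
from h import *
plan(None,None)
shot('wrist','w29')
w=load('w29'); im=w['color'].astype(float).mean(2)
P=[]
for r in range(5,235,10):
    row=im[r-1:r+2].mean(0); seg=row[300:345]
    d=np.where(seg<87)[0]; 
    # subpixel edges around the dark groove
    c=20
    l=c
    while seg[l]<87: l-=1
    rr=c
    while seg[rr]<87: rr+=1
    xl=l+(87-seg[l])/(seg[l+1]-seg[l]); xr=rr-1+(87-seg[rr-1])/(seg[rr]-seg[rr-1])
    P.append(onz(w,300+(xl+xr)/2,r,263,True))
P=np.array(P)
v=cv2.fitLine(P[:,:2].astype(np.float32),cv2.DIST_L2,0,.01,.01).ravel(); vx,vy,x0,y0=v*(np.sign(v[1]) if 0 else 1)
print('theta',np.degrees(np.arctan(vx/vy)),[x0+(y-y0)*vx/vy for y in (-371.5,9)])
E
```

```text
t: 50.05
tcp_pos: [514.9, -266.6, 252.5]
ee_rot: [-3.11, 0.44, -0.001]
ft_force: [2.8, 3.4, 0.8]
gripper_width: 18.4
t 50.05 tcp [ 514.9 -266.6  252.5] toolx angle -16.09 tilt 0.03 F [2.8 3.4 0.8] w 18.4 j6 [-0.67  0.06  1.71  0.    1.37 -0.39]
theta 16.981062 [np.float32(482.61874), np.float32(598.81177)]
```

```bash
python3 -m jog '{"dp":[[0,0,0],[0,0,0],[0,0,0],[0,0,0],[0,0,-20],[0,0,-60],[0,0,-100],[0,0,-140],[0,0,-140],[0,0,-140]],"turn":[[0,0,0],[0,0,0],[0,0,0],[0,0,0],[0,0,0],[0,0,0],[0,0,0],[0,0,0],[0,0,0],[0,0,0]],"gripper":[30,40,46,50,50,50,50,50,50,50]}' 3
python3 - <<'E'
from h import *
plan([433,150,400],-89)
for n in ['wrist','top','side']: shot(n,n+'30')
t=load('top30')['color'][170:320,210:510]; cv2.imwrite('pics/z30.png',cv2.resize(t,None,fx=2.66,fy=2.66,interpolation=cv2.INTER_CUBIC))
E
```

```text
t: 51.1
tcp_pos: [514.8, -267.0, 393.3]
ee_rot: [3.109, -0.44, 0.002]
ft_force: [0.1, 0.3, -0.3]
gripper_width: 49.9
t 51.1 tcp [ 514.8 -267.   393.3] toolx angle -16.1 tilt 0.11 F [ 0.1  0.3 -0.3] w 49.9 j6 [-0.67 -0.01  1.53 -0.    1.62 -0.39]
dp [-194.3 -378.    -7.4]
turn z 9.112 alt -13.388
```

View pics/z30.png

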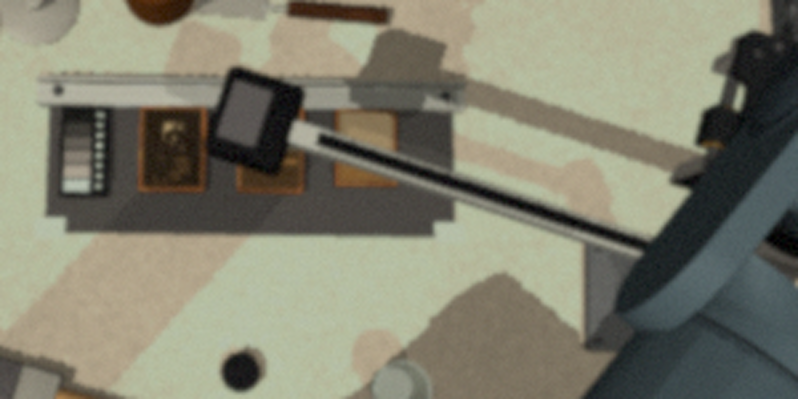

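View pics/wrist30.png

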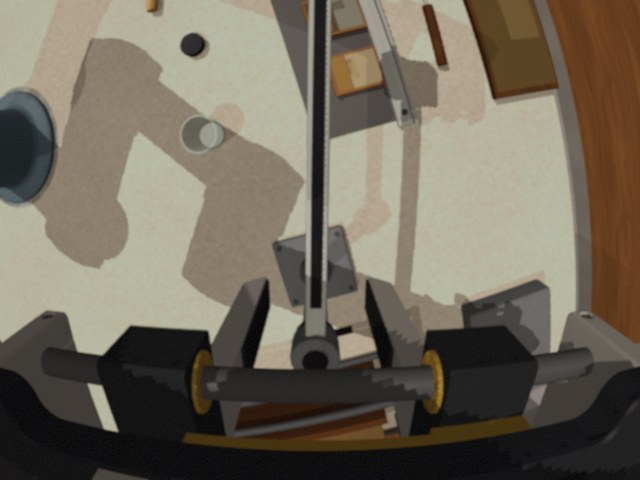

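```bash
cat > bar.py <<'E'
from h import *
import sys
w=load(sys.argv[1]); im=w['color'].astype(float).mean(2); c0=int(sys.argv[2]); r1=int(sys.argv[3])
P=[]
for r in range(5,r1,8):
    row=im[r-1:r+2].mean(0); l=rr=c0
    while row[l]<87: l-=1
    while row[rr]<87: rr+=1
    xl=l+(87-row[l])/(row[l+1]-row[l]); xr=rr-1+(87-row[rr-1])/(row[rr]-row[rr-1])
    P.append(onz(w,(xl+xr)/2,r,263,True))
P=np.array(P)
vx,vy,x0,y0=cv2.fitLine(P[:,:2].astype(np.float32),cv2.DIST_L2,0,.01,.01).ravel()
print('theta',np.degrees(np.arctan(vx/vy)),[x0+(y-y0)*vx/vy for y in (-371.5,9)],P[0].round(1))
E
python3 bar.py wrist30 318 270
python3 - <<'E'
from h import *
w=load('wrist30'); print('hub',onz(w,316,354,275,True).round(1))
t=load('top30'); T=lambda x,y:(210+x/2.66,170+y/2.66)
a=onz(t,*T(320,139),263);b=onz(t,*T(640,246),263);d=a-b;print(a.round(1),b.round(1),np.degrees(np.arctan2(d[0],d[1])))
print('screen c',np.mean([onz(t,*T(*p),267) for p in [(237,79),(275,89),(254,147),(217,133)]],0).round(1))
# card centre in top30
for p in [(50,106),(455,113),(66,231),(434,236)]: print(onz(t,*T(*p),0).round(1))
E
```

```text
theta 16.980791 [np.float32(482.61053), np.float32(598.8016)] [570.4 -84.4 263. ]
hub [ 486.2 -363.   275. ]
[582.4 -41.6 263. ] [ 507.7 -283.9  263. ] 17.117574615318574
screen c [600.8  15.1 267. ]
[653.3 208.6   0. ]
[ 658.  -192.7    0. ]
[530.  186.8   0. ]
[ 534.9 -172.4    0. ]
```

```bash
python3 - <<'E'
from h import *
w=load('w20');print(onz(w,243,348,14,True).round(1))
t=load('top30'); s=load('side30')
for n,c,b in [('t',t,(135,270,180,315)),('s',s,(195,415,240,460))]:
    im=c['color'][b[1]:b[3],b[0]:b[2]]; cv2.imwrite('pics/zb'+n+'.png',cv2.resize(im,None,fx=12,fy=12,interpolation=cv2.INTER_CUBIC))
plan([433,382,330])
E
```

```text
[434.9 384.8  14. ]
t 51.25 tcp [ 514.2 -266.4  390.2] toolx angle -16.1 tilt 0.21 F [-0.4  0.   0.1] w 49.9 j6 [-0.67 -0.    1.53 -0.    1.62 -0.39]
dp [-257.6 -600.4   61.8]
```

View pics/zbt.png

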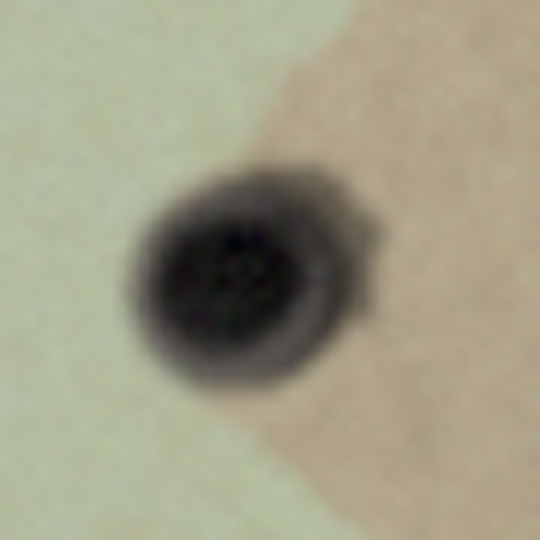

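View pics/zbs.png

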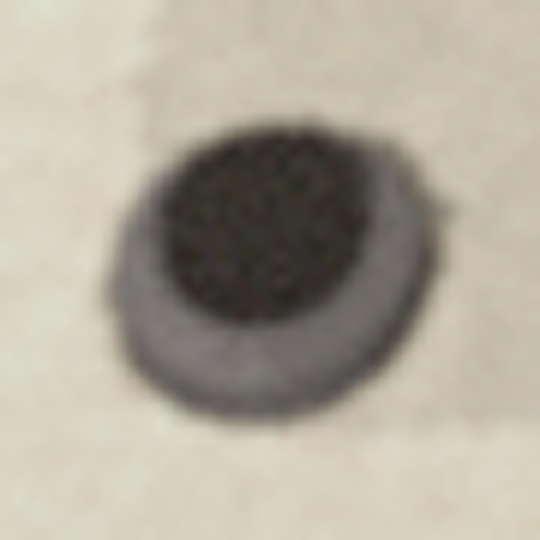

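```bash
python3 - <<'E'
from h import *
t=load('top30'); s=load('side30')
p,e=tri(t,(135+226/12,270+283/12),s,(195+267/12,415+218/12));print(p,e)
plan([p[0],p[1],200])
E
python3 -m jog '{"dp":[[-20,-45,0],[-40,-90,0],[-60,-135,0],[-80,-180,0],[-100,-225,0],[-120,-270,0],[-140,-320,0],[-160,-365,0],[-180,-410,0],[-200,-460,0],[-220,-505,0],[-240,-550,0],[-250,-580,0],[-257,-600,0],[-257,-600,0],[-257,-600,0],[-257,-600,50],[-257,-600,100],[-257,-600,140],[-257,-600,140]],"turn":[[0,0,0],[0,0,0],[0,0,0],[0,0,0],[0,0,0],[0,0,0],[0,0,0],[0,0,0],[0,0,0],[0,0,0],[0,0,0],[0,0,0],[0,0,0],[0,0,0],[0,0,0],[0,0,0],[0,0,0],[0,0,0],[0,0,0],[0,0,0]],"gripper":[0,0,0,0,0,0,0,0,0,0,0,0,0,0,0,0,0,0,0,0]}' 3
python3 - <<'E'
from h import *
plan([433,382,100])
for n in ['wrist','top','side']: shot(n,n+'31')
E
```

```text
[431.10706309 382.689128    16.46188064] 1.1524067456054414
t 51.25 tcp [ 514.2 -266.4  390.2] toolx angle -16.1 tilt 0.21 F [-0.4  0.   0.1] w 49.9 j6 [-0.67 -0.    1.53 -0.    1.62 -0.39]
dp [-259.2 -600.4  191.8]
t: 53.25
tcp_pos: [431.1, 377.6, 245.3]
ee_rot: [3.102, -0.441, -0.016]
ft_force: [-0.5, -0.8, -1.3]
gripper_width: 0.5
t 53.25 tcp [431.1 377.6 245.3] toolx angle -16.2 tilt 0.77 F [-0.5 -0.8 -1.3] w 0.5 j6 [ 0.52  0.06  1.73 -0.    1.37  0.8 ]
dp [  1.9  -6.1 145.3]
```

View pics/wrist31.png

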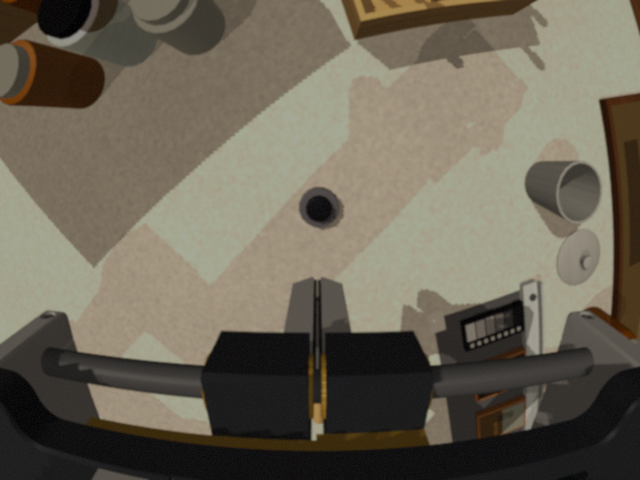

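View pics/top31.png

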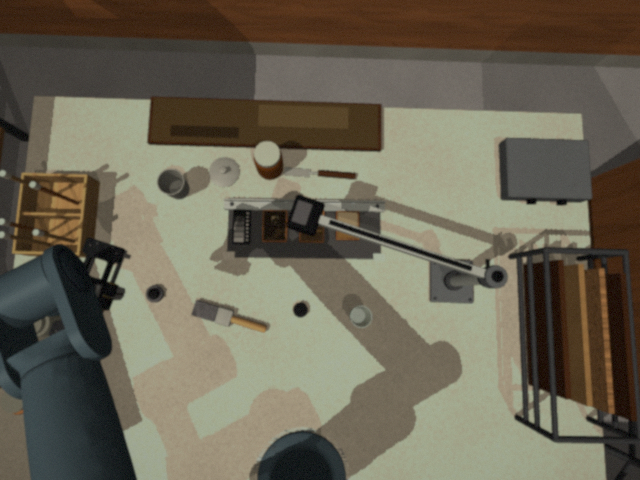

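```bash
python3 - <<'E'
from h import *
w=shot('wrist','w32');print(onz(load('wrist31'),319.5,207,15,True).round(1))
t=load('top31')
im=t['color'][180:300,280:520];cv2.imwrite('pics/z31.png',cv2.resize(im,None,fx=3.33,fy=3.33,interpolation=cv2.INTER_CUBIC))
plan([432.5,383,60])
E
```

```text
[433.8 385.   15. ]
t 53.45 tcp [435.8 381.3 255.9] toolx angle -16.14 tilt 0.3 F [-0.1 -0.5  0.2] w 0.6 j6 [ 0.52  0.05  1.72 -0.    1.37  0.8 ]
dp [ -4.3  -0.  195.9]
```

View pics/z31.png

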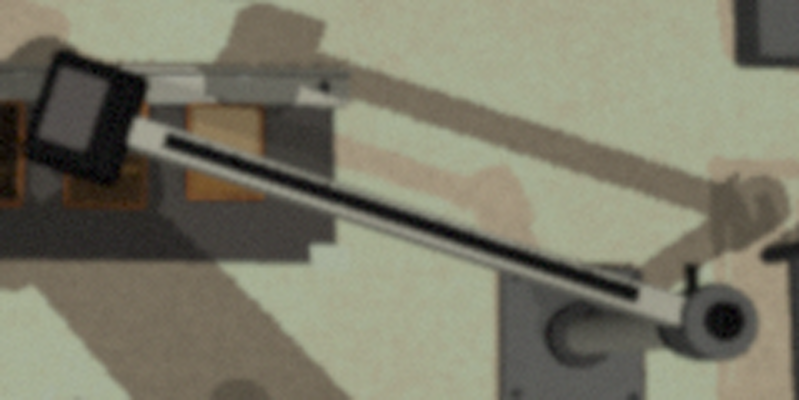

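```bash
python3 - <<'E'
from h import *
t=load('top31');T=lambda x,y:(280+x/3.333,180+y/3.333)
a=onz(t,*T(168,141),263);b=onz(t,*T(637,294),263);h=onz(t,*T(722,321),275);d=(a-b)/np.linalg.norm(a-b)
print(a.round(1),b.round(1),h.round(1),np.degrees(np.arctan2(d[0],d[1])),(h+398*d).round(1), (a+d*(398-np.linalg.norm((a-h)[:2]))).round(1))
E
python3 -m jog '{"dp":[[-3,0,45],[-3,0,90],[-3,0,135],[-3,0,170],[-3,0,190],[-3,0,200],[-3,0,205],[-3,0,205],[-3,0,205]],"turn":[[0,0,0],[0,0,0],[0,0,0],[0,0,0],[0,0,0],[0,0,0],[0,0,0],[0,0,0],[0,0,0]],"gripper":[0,0,0,0,0,0,0,0,0]}' 3
python3 - <<'E'
from h import *
plan([433,384,35])
shot('wrist','w33');s=shot('side','s33')
cv2.imwrite('pics/zs33.png',cv2.resize(s['color'][340:480,120:320],None,fx=4,fy=4,interpolation=cv2.INTER_CUBIC))
E
```

```text
[582.3 -41.9 263. ] [ 497.4 -325.   263. ] [ 481.9 -370.4  275. ] 16.689583257398432 [596.2  10.8 275. ] [597.9  10.3 263. ]
t: 54.35
tcp_pos: [432.6, 382.6, 49.4]
ee_rot: [-3.109, 0.439, -0.004]
ft_force: [0.2, 0.6, -0.1]
gripper_width: 0.6
t 54.35 tcp [432.6 382.6  49.4] toolx angle -16.09 tilt 0.19 F [ 0.2  0.6 -0.1] w 0.6 j6 [ 0.53  0.3   1.85 -0.    0.99  0.81]
dp [-0.  -1.4 14.4]
```

View pics/w33.png

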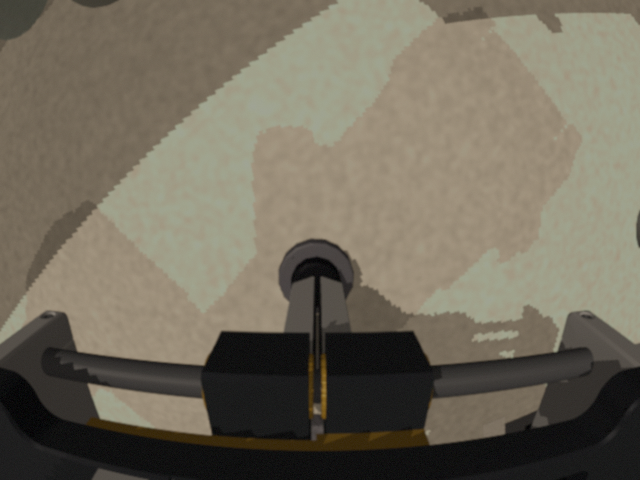

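View pics/zs33.png

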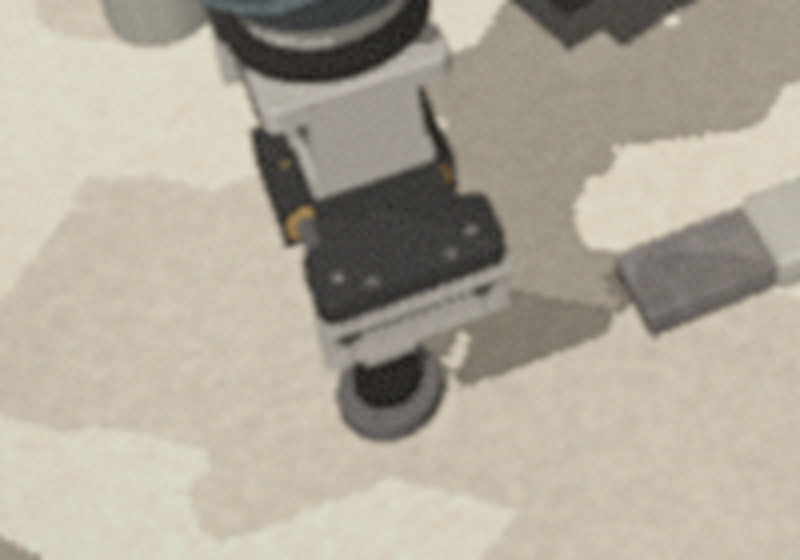

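```bash
python3 -m jog '{"dp":[[0,-1,3],[0,-1,6],[0,-1,9],[0,-1,11],[0,-1,12],[0,-1,13],[0,-1,14],[0,-1,15],[0,-1,15]],"turn":[[0,0,0],[0,0,0],[0,0,0],[0,0,0],[0,0,0],[0,0,0],[0,0,0],[0,0,0],[0,0,0]],"gripper":[0,0,0,0,0,0,0,0,0]}' 3
python3 -m jog '{"dp":[[0,0,1],[0,0,2],[0,0,2]],"turn":[[0,0,0],[0,0,0],[0,0,0]],"gripper":[0,0,0]}' 3
```

```text
t: 55.35
tcp_pos: [431.9, 383.1, 34.9]
ee_rot: [3.11, -0.439, -0.001]
ft_force: [-5.6, -4.1, 18.9]
gripper_width: 0.6
t: 55.65
tcp_pos: [432.0, 383.2, 34.7]
ee_rot: [3.11, -0.439, -0.001]
ft_force: [-10.1, -6.9, 30.2]
gripper_width: 0.2
```

```bash
python3 -m jog '{"dp":[[0,0,-4],[0,0,-9],[0,0,-9],[0,0,-9]],"turn":[[0,0,0],[0,0,0],[0,0,0],[0,0,0]],"gripper":[0,0,0,0]}' 3
for i in 1; do :; done
python3 -m jog '{"dp":[[0,0,1],[0,0,1]],"turn":[[0,0,0],[0,0,0]],"gripper":[0,0]}' 3
python3 -m jog '{"dp":[[0,0,1],[0,0,1]],"turn":[[0,0,0],[0,0,0]],"gripper":[0,0]}' 3
python3 -m jog '{"dp":[[0,0,1],[0,0,1]],"turn":[[0,0,0],[0,0,0]],"gripper":[0,0]}' 3
python3 -m jog '{"dp":[[0,0,1],[0,0,1]],"turn":[[0,0,0],[0,0,0]],"gripper":[0,0]}' 3
python3 -m jog '{"dp":[[0,0,1],[0,0,1]],"turn":[[0,0,0],[0,0,0]],"gripper":[0,0]}' 3
python3 -m jog '{"dp":[[0,0,1],[0,0,1]],"turn":[[0,0,0],[0,0,0]],"gripper":[0,0]}' 3
```

```text
t: 56.05
tcp_pos: [431.8, 382.9, 39.4]
ee_rot: [-3.11, 0.44, -0.001]
ft_force: [1.5, 1.6, 2.3]
gripper_width: 0.7
t: 56.25
tcp_pos: [431.7, 382.9, 38.2]
ee_rot: [-3.11, 0.44, -0.0]
ft_force: [1.2, 1.2, 2.8]
gripper_width: 0.5
t: 56.45
tcp_pos: [431.7, 382.8, 37.4]
ee_rot: [-3.11, 0.44, -0.0]
ft_force: [2.5, 0.5, 2.3]
gripper_width: 0.4
t: 56.65
tcp_pos: [431.7, 382.9, 36.5]
ee_rot: [-3.11, 0.44, -0.001]
ft_force: [2.7, 1.7, 3.6]
gripper_width: 0.8
t: 56.85
tcp_pos: [431.7, 382.9, 35.6]
ee_rot: [-3.11, 0.44, -0.001]
ft_force: [2.1, 1.1, 3.5]
gripper_width: -0.0
t: 57.05
tcp_pos: [431.8, 382.9, 35.2]
ee_rot: [3.111, -0.44, 0.0]
ft_force: [-0.7, 0.4, 6.7]
gripper_width: 0.3
t: 57.25
tcp_pos: [431.8, 383.0, 35.0]
ee_rot: [3.11, -0.439, -0.0]
ft_force: [-2.2, -1.3, 14.7]
gripper_width: 0.8
```

```bash
python3 - <<'E'
from h import *
s=shot('side','s34')
cv2.imwrite('pics/zs34.png',cv2.resize(s['color'][400:470,180:260],None,fx=7,fy=7,interpolation=cv2.INTER_CUBIC))
E
python3 -m jog '{"dp":[[0,0,-4],[0,0,-10],[0,0,-10],[0,0,-10],[0,0,-10]],"turn":[[0,0,0],[0,0,0],[0,0,0],[0,0,0],[0,0,0]],"gripper":[0,0,0,0,0]}' 3
python3 -m jog '{"dp":[[0,0,1],[0,0,1],[0,0,1]],"turn":[[0,0,0],[0,0,0],[0,0,0]],"gripper":[0,0,0]}' 3
python3 -m jog '{"dp":[[0,0,1],[0,0,1],[0,0,1]],"turn":[[0,0,0],[0,0,0],[0,0,0]],"gripper":[0,0,0]}' 3
python3 -m jog '{"dp":[[0,0,1],[0,0,1],[0,0,1]],"turn":[[0,0,0],[0,0,0],[0,0,0]],"gripper":[0,0,0]}' 3
python3 -m jog '{"dp":[[0,0,1],[0,0,1],[0,0,1]],"turn":[[0,0,0],[0,0,0],[0,0,0]],"gripper":[0,0,0]}' 3
```

```text
t: 57.8
tcp_pos: [430.7, 382.3, 42.5]
ee_rot: [3.109, -0.44, -0.003]
ft_force: [-0.6, 0.2, 0.3]
gripper_width: 0.3
t: 58.1
tcp_pos: [431.4, 382.7, 42.2]
ee_rot: [3.11, -0.44, -0.001]
ft_force: [-0.9, -0.2, -1.3]
gripper_width: 0.8
t: 58.4
tcp_pos: [431.5, 382.8, 41.4]
ee_rot: [3.111, -0.44, -0.0]
ft_force: [0.4, 0.6, -0.1]
gripper_width: 0.8
t: 58.7
tcp_pos: [431.6, 382.9, 40.6]
ee_rot: [-3.111, 0.44, -0.0]
ft_force: [-1.5, 0.9, 1.2]
gripper_width: 0.6
t: 59.0
tcp_pos: [431.6, 382.9, 39.6]
ee_rot: [-3.11, 0.44, -0.0]
ft_force: [-0.3, -0.3, 0.9]
gripper_width: 0.6
```

View pics/zs34.png

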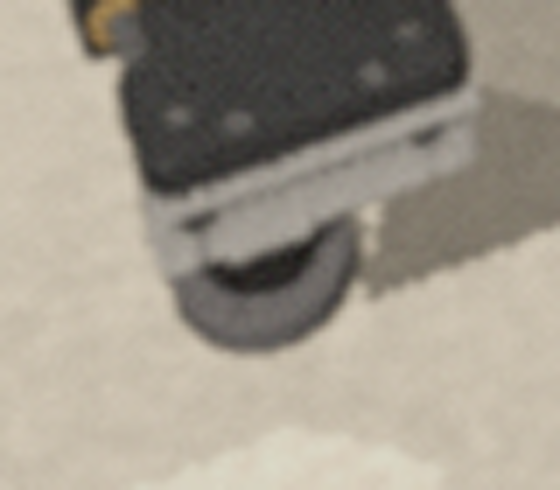

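```bash
python3 -m jog '{"dp":[[0,0,-10],[0,0,-40],[0,0,-80],[0,0,-120],[0,0,-160],[0,0,-160],[0,0,-160],[0,0,-160]],"turn":[[0,0,0],[0,0,0],[0,0,0],[0,0,0],[0,0,0],[0,0,0],[0,0,0],[0,0,0]],"gripper":[0,0,0,0,0,0,0,0]}' 3
python3 - <<'E'
from h import *
plan()
t=shot('top','top35');s=shot('side','s35');shot('wrist','w35')
cv2.imwrite('pics/z35.png',cv2.resize(t['color'][130:340,130:530],None,fx=2,fy=2,interpolation=cv2.INTER_CUBIC))
cv2.imwrite('pics/zs35.png',cv2.resize(s['color'][170:460,130:480],None,fx=2,fy=2,interpolation=cv2.INTER_CUBIC))
T=lambda x,y:(280+x/3.333,180+y/3.333)
im=t['color'][180:300,280:520];cv2.imwrite('pics/z35b.png',cv2.resize(im,None,fx=3.33,fy=3.33,interpolation=cv2.INTER_CUBIC))
E
```

```text
t: 59.8
tcp_pos: [430.7, 382.3, 198.0]
ee_rot: [3.109, -0.44, -0.003]
ft_force: [0.4, -0.4, -0.2]
gripper_width: 0.5
t 59.8 tcp [430.7 382.3 198. ] toolx angle -16.1 tilt 0.15 F [ 0.4 -0.4 -0.2] w 0.5 j6 [ 0.53  0.1   1.77 -0.    1.27  0.81]
```

View pics/z35.png

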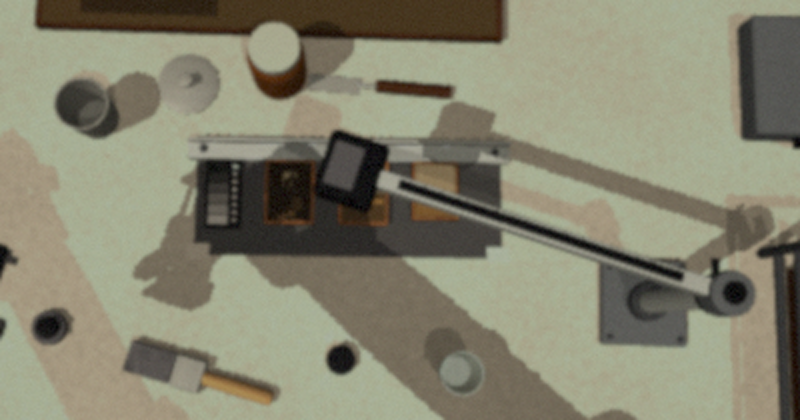

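View pics/zs35.png

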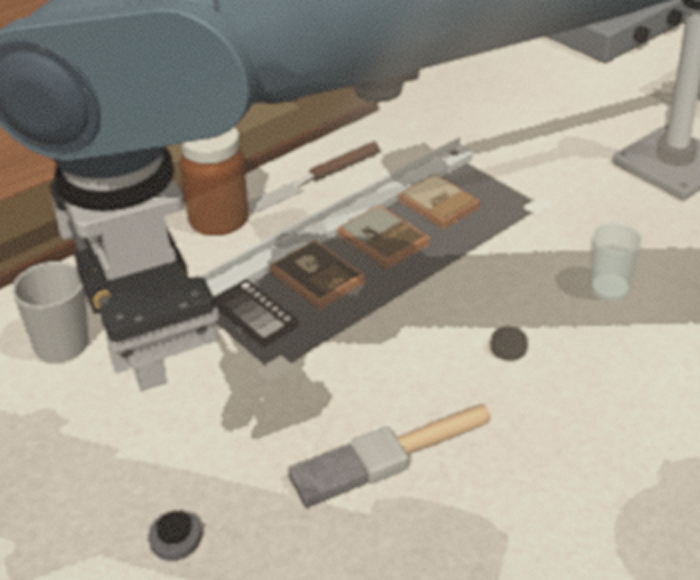

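```bash
python3 -c "
from station import env
print(env.close_job())"
```

```text
the job is handed in; nothing more can be done
None
```

The job is handed in. The grey-scale target and the three paintings are in a row against the rail, and the camera is back over the card. The shutter was pressed after that. Robot time was about 60 s of the 210 s.

- **Camera clear:** I swung the arm about 67° clockwise, well off the card, before touching any painting.
- **Sliding:** Each piece was gripped at 3 N and slid flat to the rail, with 3–5 N at contact. The target went to the end farthest from the stand, with roughly 30 mm between pieces. The last overhead and side pictures show the row flush and square, and the jars and tools where they stood.
- **Camera back:** The lens measures about (597–599, 9–11) mm, against a card middle of about (596.5, 8) mm. That is an offset of 1–3 mm, with the calibration good to about 2 mm.
- **Shutter:** I bottomed the button out twice. The first press reached about 30 N at the wrist. I then backed off and pressed again in 1 mm steps: contact came near TCP height 41 mm and the stop at 35 mm, which matches the 6 mm travel.

**Checks that disagreed:**
- Triangulation put the button top at 14–16 mm, but by touch it was at about 22 mm; I went by touch.
- One rough reading of the lens rim from the side camera was 8–12 mm off from the others. I set it aside because the rim was hard to pick out.

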